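Stack a sown punnet for blackout germination

ROBOT

A 7-joint arm with a two-finger parallel gripper is mounted at the origin on the work surface. World frame = base frame: x ahead of the robot, y to its left, z up, the work surface at z = 0. Lengths are in mm, angles in rad, forces in N, time in s.
With the tool pointing down it reaches from about 425 to 950 mm from the base axis. Payload 4.7 kg.
Tool frame: the origin (TCP) lies at the very end of the fingers, on their centre line; the grasp point (between the pads) lies 19 mm behind it; z points along the fingers, y is the line along which they close (so a half turn about z gives the same grasp; the last joint's range is limited). The gripper opens to 87 mm and grips with 3 to 60 N. Pads are 19 mm wide; open, the fingers measure 117 mm over their backs; the gripper's body (75 mm by 190 mm) begins 51 mm behind the grasp point.
Start: joints at [-0.029, 0.469, -0.049, 1.532, 0.024, 1.141, -0.082], TCP at [675.018, 0.046, 222.573] pointing down, gripper open.
Joint ranges: [-2.59, 2.59], [-0.33, 1.99], [-1.39, 1.29], [0.1, 2.45], [-1.04, 4.18], [0.21, 1.99], [-2.66, 2.66]. Speed limits (rad/s): [2.57, 2.57, 3.14, 3.14, 3.14, 3.14, 3.14].

INTERFACE

Orientations are given as a unit quaternion [w, x, y, z].
In Python, from workcell import r gives the robot as it stands.
- The arm moves only by the tool send_rows, never from a script. Its argument "commands" is a list of rows, each an object of numbers: "grip": the finger opening in cm, from 0 to 8.7; "tx", "ty", "tz": the shift along the tool's x, y, z in cm; "roll": the turn about the tool's z in rad. A call has exactly 5 rows; each row is the pose to reach, as a shift and turn from the pose commanded when the call began, along the tool's axes at that moment; what a row does not reach only later rows make up. A row lasts 1/10 s, in which the tool goes at most 50 mm and 8.59 degrees, less where a joint would pass 70% of its speed; a pose out of reach is approached as far as the arm can. A call with a gripper value outside its range is refused whole. The fingers move at their own pace and stop on an object; the grip force is fixed at half the most. Time passes only in rows, so rows that repeat a pose let the fingers close, or fill a call up. It gives the time, the measured TCP pose, the force, the opening and the grip force at its end, in the units of the state.
- r.read_state(): the state, without advancing time (a new reading comes with each control period).
- r.camera(name): name is "scene" or "side" or "wrist"; returns the picture (384x512x3 uint8, red, green, blue); there is no depth.
- r.calibration(name): a dict with "fx", "fy", "cx", "cy" (pixels), "distortion" ([k1, k2, p1, p2, k3] as OpenCV has them; the pictures are not rectified), "T" (4x4, takes a point from camera to world coordinates); the wrist camera has in their place "T_tool_cam" (4x4, takes a point from camera to tool coordinates, whose origin is the TCP and whose axes are the flange's). Camera axes: x right, y down, z forward; pixel columns grow to the right and rows downward; lengths in mm; the calibration is good to about 2 mm. A picture is of the moment at which its call begins: read the wrist's pose just before it. calibration takes no time and is no camera call.
- r.finish_job(): hands the job in; it is judged then, once.
The state is a dict: "time": time; "qpos": joint angles; "joint_vel": joint speeds; "effort": joint torques, N m; "position": TCP position; "ee_rot": TCP orientation; "wrist_force": force on the tool from outside, world axes, zero at the start; "wrist_torque": the same for the moment, N m; "grip_width": finger opening in mm; "finger_force": force on a finger pad.
Only numpy, scipy, OpenCV 4.12 (cv2) and the standard library are available. Lean on these libraries where they do the work, as an engineer would, in place of code of your own. Each camera call takes 0.05 s, during which the arm holds its last target. There are 200 camera calls.

TASK

Make up the germination stack on the cork mat, working from the bottom up: first set the empty black drip tray centrally on the mat, its long sides along the mat's long sides; then stand the sown punnet (pea seeds showing, not the one with grown greens) down inside it; then fit the opaque grey cover (not the clear dome) squarely over the punnet's rim; last set the clay paver gently flat on the middle of the cover, lengthways. Keep the sown punnet level so that no seed spills, and leave the clear dome, the grown punnet, the seed jar and the scissors where they are.

Things in the scene. Friction and masses are not known exactly. Their poses are not given: they have to be found in the camera images.
- mat: Cork insulating mat fixed to the bench, 150 (x) x 110 (y) x 6 mm thick; the place for the stack. Origin: centre of its underside, on the bench; x along its long side, z up. It may lie anywhere among the other things and at any yaw. Its top is clear at the start.
- tray: Drip tray, loose: an empty black plastic open-topped tray, outside 110 (x, long) x 68 (y) x 28 mm high, upright straight walls 3 mm thick, floor 3 mm thick (inside 104 x 62 mm), about 60 g. Origin: centre of its underside; x along the long side, z up. It lies right way up and can be gripped across its 68 mm width.
- punnet: Sown punnet, loose, about 160 g: white open-topped box, outside 92 (x) x 52 (y) x 50 mm high, upright walls, dark growing medium to 38 mm, a layer of pale pea seeds on it. Origin: centre of its underside; z up. Stands upright. In the tray it has 6 mm play at each end, 5 mm at each side, and its top is 25 mm above the tray's rim: grip it across the 52 mm in its top 22 mm.
- cover: Blackout cover, loose, about 70 g: opaque grey plastic hood, outside 110 (x) x 68 (y) x 22 mm high, flat top 3 mm thick, walls 3 mm, open underneath (inside 104 x 62, 19 deep). Origin: centre of its lower edge plane; z up. Lies open side down; grip it across the 68 mm. On the punnet its top rests on the rim (its origin 31 mm above the punnet's); play 6 mm at each end, 5 mm at each side.
- paver: Clay paver used as the weight, loose: solid brownish-red fired-clay block 84 (x, long) x 50 (y) x 38 mm high, about 360 g. Origin: centre of its underside; x along the long side, z up. It lies flat; grip it across its 50 mm width.
- dome: Bystander, loose: see-through whitish plastic humidity dome, 110 (x) x 68 (y) x 45 mm high plus two white vent caps (18 mm wide, 4 mm high) on its top, open underneath. Origin: centre of its lower edge plane. Not used; leave it alone.
- grown: Bystander, loose: white punnet like the sown one (92 x 52 x 50 mm) but full of green cress up to about 75 mm high. Origin: centre of its underside. Not used; leave it alone.
- jar: Bystander, loose: small brown seed jar with a steel lid, 50 mm across and 52 mm high, upright. Origin: centre of its underside. Leave it alone.
- scissors: Bystander, loose: scissors with black handles lying flat, about 150 mm long and 8 mm high; blades towards its +x. Origin: under the pivot, on the bench. Leave them alone.
Things that resemble listed ones, but are neither listed nor needed, are in the scene too. What is shaped like the tray but green is not meant.

How it is judged (in metres and radians):
On the way, in this order (a step that is already met when the one before it is completed fails the run):
1. the drip tray stands released, centred and square on the cork mat (z of tray in the frame of mat between 0.002 and 0.01 m and horizontal distance between tray and mat below 0.016 m and angle between the x axis of tray and the x axis of mat, either way round below 0.25 rad and angle between tray's own z axis and vertical below 0.1 rad and contact force between tray and the fingers below 0.1 N), for 0.2 s.
2. the sown punnet stands released inside the tray on the mat (z of tray in the frame of mat between 0.002 and 0.01 m and horizontal distance between tray and mat below 0.016 m and angle between the x axis of tray and the x axis of mat, either way round below 0.25 rad and angle between each of tray, punnet's own z axis and vertical below 0.1 rad and z of punnet in the frame of tray between -0.001 and 0.007 m and horizontal distance between punnet and tray below 0.013 m and angle between the x axis of punnet and the x axis of tray, either way round below 0.25 rad and contact force between punnet and the fingers below 0.1 N), for 0.2 s.
3. the cover sits released on the punnet's rim (z of tray in the frame of mat between 0.002 and 0.01 m and horizontal distance between tray and mat below 0.016 m and angle between the x axis of tray and the x axis of mat, either way round below 0.25 rad and angle between each of tray, punnet, cover's own z axis and vertical below 0.1 rad and z of punnet in the frame of tray between -0.001 and 0.007 m and horizontal distance between punnet and tray below 0.013 m and angle between the x axis of punnet and the x axis of tray, either way round below 0.25 rad and z of cover in the frame of punnet between 0.026 and 0.036 m and horizontal distance between cover and punnet below 0.014 m and angle between the x axis of cover and the x axis of punnet, either way round below 0.25 rad and contact force between cover and the fingers below 0.1 N), for 0.2 s.
4. the paver lies released on the cover (z of tray in the frame of mat between 0.002 and 0.01 m and horizontal distance between tray and mat below 0.016 m and angle between the x axis of tray and the x axis of mat, either way round below 0.25 rad and angle between each of tray, punnet, cover, paver's own z axis and vertical below 0.1 rad and z of punnet in the frame of tray between -0.001 and 0.007 m and horizontal distance between punnet and tray below 0.013 m and angle between the x axis of punnet and the x axis of tray, either way round below 0.25 rad and z of cover in the frame of punnet between 0.026 and 0.036 m and horizontal distance between cover and punnet below 0.014 m and angle between the x axis of cover and the x axis of punnet, either way round below 0.25 rad and z of paver in the frame of cover between 0.017 and 0.027 m and horizontal distance between paver and cover below 0.015 m and angle between the x axis of paver and the x axis of cover, either way round below 0.3 rad and contact force between paver and the fingers below 0.1 N), for 0.2 s.
At the end, for the whole second after the job is handed in: Tray on the mat within 16 mm of its centre and 14 degrees; punnet on the tray floor and cover on the punnet's rim, each within 5 mm of seated, 14 mm of centre; paver flat on the cover within 15 mm and 17 degrees; all level within 6 degrees, released, at rest (z of tray in the frame of mat between 0.002 and 0.01 m and horizontal distance between tray and mat below 0.016 m and angle between the x axis of tray and the x axis of mat, either way round below 0.25 rad and angle between each of tray, punnet, cover, paver's own z axis and vertical below 0.1 rad and z of punnet in the frame of tray between -0.001 and 0.007 m and horizontal distance between punnet and tray below 0.013 m and angle between the x axis of punnet and the x axis of tray, either way round below 0.25 rad and z of cover in the frame of punnet between 0.026 and 0.036 m and horizontal distance between cover and punnet below 0.014 m and angle between the x axis of cover and the x axis of punnet, either way round below 0.25 rad and z of paver in the frame of cover between 0.017 and 0.027 m and horizontal distance between paver and cover below 0.015 m and angle between the x axis of paver and the x axis of cover, either way round below 0.3 rad and linear speed of each of tray, punnet, cover, paver below 0.03 m/s and angular speed of each of tray, punnet, cover, paver below 0.3 rad/s); the robot touches nothing.
It fails at once if the sown punnet is tipped by more than 20 degrees (angle between punnet's own z axis and vertical above 0.35 rad).
It fails at once if the paver is dropped or rammed onto the cover (more than 70 N) (contact force between paver and cover above 70 N).
It fails at once if the clear dome, grown punnet, seed jar or scissors are moved by more than 30 mm (distance of any of dome, grown, jar, scissors from where it was at the start of the episode above 0.03 m).
It also fails if it takes over 118 s, if anything falls off the work surface, if the arm or the gripper's body presses on something with over 40 N, if the wrist force passes 120 N, or if a joint passes its speed limit or range.

## Working session

There is one attempt and no reset: what is moved stays moved. The work goes in short steps, Python scripts to look and compute and a tool call to move; the robot and the scene stay as the last step left them, time stands still between calls to the robot, and variables do not carry over. Pictures are saved under pics/ and viewed, at most 14 in all, crops included, and the job is handed in when it is done.

Besides the shell and the picture viewer there is one more tool, called after "Request:" in YAML: its name, and indented under it one key for each argument. send_rows: Moves the arm, as the interface text tells. Its arguments: {"type":"object","properties":{"commands":{"type":"array"}},"required":["commands"]}

```bash
mkdir -p pics; ls; python3 - <<'E'
from workcell import r
import cv2,numpy as np
for n in ["scene","side"]:
    cv2.imwrite(f"pics/{n}0.png",r.camera(n)[:,:,::-1]); c=r.calibration(n); print(n,{k:np.round(v,3).tolist() for k,v in c.items()})
print(r.calibration("wrist")); s=r.read_state(); print(s)
E
```

```text
pics
scene {'fx': 484.912, 'fy': 484.912, 'cx': 254.17, 'cy': 193.647, 'distortion': [0.064, 0.0, 0.0, 0.0, 0.0], 'T': [[-0.847, 0.326, -0.42, 1039.381], [0.532, 0.511, -0.675, 925.573], [-0.006, -0.795, -0.607, 823.872], [0.0, 0.0, 0.0, 1.0]]}
side {'fx': 360.65, 'fy': 360.65, 'cx': 256.405, 'cy': 190.992, 'distortion': [-0.054, 0.0, 0.0, 0.0, 0.0], 'T': [[0.969, -0.115, 0.217, 244.154], [-0.246, -0.506, 0.827, -842.049], [0.015, -0.855, -0.519, 638.933], [0.0, 0.0, 0.0, 1.0]]}
{'fx': 344.43522640051003, 'fy': 344.43522640051003, 'cx': 255.90562486251204, 'cy': 189.9352016281574, 'distortion': array([-0.07864503,  0.        ,  0.        ,  0.        ,  0.        ]), 'T_tool_cam': array([[-1.58168676e-04, -9.54319918e-01, -2.98786662e-01,
         8.36320334e+01],
       [ 9.99999882e-01, -1.35475603e-05, -4.86099179e-04,
         1.28093762e+00],
       [ 4.59846299e-04, -2.98786703e-01,  9.54319807e-01,
        -1.61591073e+02],
       [ 0.00000000e+00,  0.00000000e+00,  0.00000000e+00,
         1.00000000e+00]])}
{'time': 0.1, 'qpos': array([-0.0288806 ,  0.46937292, -0.0485805 ,  1.53358106,  0.02412193,
        1.14101296, -0.0822983 ]), 'joint_vel': array([-0.00166409, -0.00278611,  0.00022511, -0.00117256,  0.00127213,
        0.00068223,  0.00035063]), 'effort': array([ 1.65191257e-03, -5.09170032e+01, -8.03893874e-02, -2.36828882e+01,
       -6.13215147e-02,  3.44494684e-02,  3.39676899e-05]), 'position': array([ 6.74452660e+02, -1.53891346e-02,  2.21593369e+02]), 'ee_rot': array([-5.99717790e-04,  7.07103770e-01,  7.07109228e-01, -6.63021035e-04]), 'wrist_force': array([ 0.94927495,  0.15068062, -0.37503256]), 'wrist_torque': array([-0.08778319, -0.0236094 , -0.00112688]), 'finger_force': 0.0, 'grip_width': 86.88725830978898}
```

```bash
python3 - <<'E'
import cv2
for n in ["scene","side"]:
    cv2.imwrite(f"pics/{n}0b.png",cv2.resize(cv2.imread(f"pics/{n}0.png"),(800,600),interpolation=cv2.INTER_CUBIC))
E
```

```text
(no output)
```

View pics/scene0b.png

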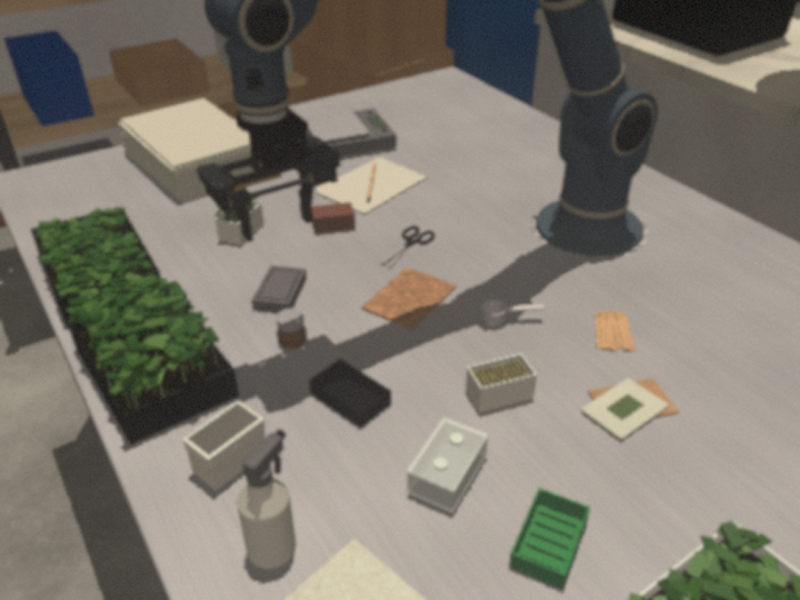

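View pics/side0b.png

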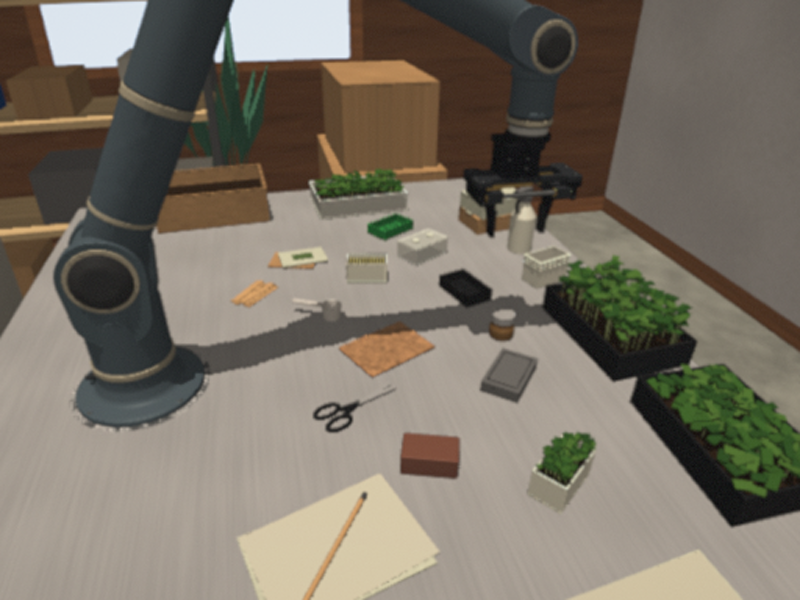

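```bash
cat > h.py <<'E'
from workcell import r
import cv2,numpy as np
from scipy.spatial.transform import Rotation as R
def Ttool(s):
    q=s["ee_rot"];T=np.eye(4);T[:3,:3]=R.from_quat([q[1],q[2],q[3],q[0]]).as_matrix();T[:3,3]=s["position"];return T
def cam(n,Tt=None):
    c=r.calibration(n);K=np.array([[c["fx"],0,c["cx"]],[0,c["fy"],c["cy"]],[0,0,1]])
    return K,np.array(c["distortion"]),(c["T"] if n!="wrist" else Tt@c["T_tool_cam"])
def px2w(n,uv,z,Tt=None):
    K,d,T=cam(n,Tt);p=cv2.undistortPoints(np.array(uv,float).reshape(-1,1,2),K,d)[:,0]
    D=np.c_[p,np.ones(len(p))]@T[:3,:3].T;o=T[:3,3];return o+D*((np.array(z)-o[2])/D[:,2])[:,None]
def w2px(n,P,Tt=None):
    K,d,T=cam(n,Tt);Ti=np.linalg.inv(T);return cv2.projectPoints(np.array(P,float),cv2.Rodrigues(Ti[:3,:3])[0],Ti[:3,3],K,d)[0][:,0]
def wrist(name):
    s=r.read_state();T=Ttool(s);im=r.camera("wrist")[:,:,::-1];cv2.imwrite(f"pics/{name}.png",im);np.save(f"pics/{name}.npy",T)
    cv2.imwrite(f"pics/{name}b.png",cv2.resize(im,(800,600),interpolation=cv2.INTER_CUBIC));return T
E
python3 - <<'E'
from h import *
f=.64
names="tray dome sown emptyish cover paver mat jar scis grown".split()
S=[(350,385),(450,450),(502,372),(226,430),(281,282),(333,211),(410,297),(291,320),(408,243),(240,222)]
D=[(465,283),(423,240),(368,258),(548,256),(511,370),(431,445),(387,348),(503,317),(347,405),(562,470)]
Z=[28,45,50,60,22,38,6,52,4,40]
a=px2w("scene",np.array(S)*f,Z);b=px2w("side",np.array(D)*f,Z)
for n,x,y in zip(names,a,b): print(n,np.round(x[:2]),np.round(y[:2]))
wrist("w0")
im=cv2.imread("pics/scene0.png")
c=[im[y-36:y+36,x-48:x+48] for x,y in [(321,242),(145,285),(179,184),(225,250)]]
c=[cv2.resize(i,(400,300),interpolation=cv2.INTER_CUBIC) for i in c]
cv2.imwrite("pics/crop.png",np.vstack([np.hstack(c[:2]),np.hstack(c[2:])]))
E
```

```text
tray [658. 176.] [654. 164.]
dome [614. 374.] [615. 360.]
sown [462. 294.] [462. 285.]
emptyish [858. 192.] [862. 187.]
cover [ 629. -132.] [ 632. -137.]
paver [ 442. -278.] [ 439. -290.]
mat [445.  14.] [440.  -3.]
jar [676.  13.] [665. -17.]
scis [ 350. -140.] [ 340. -140.]
grown [ 619. -336.] [ 600. -380.]
```

View pics/crop.png

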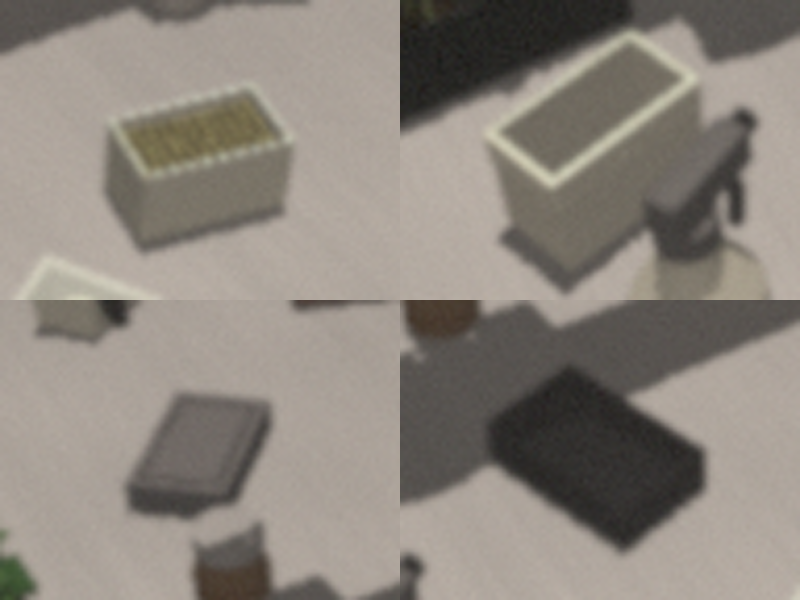

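View pics/w0b.png

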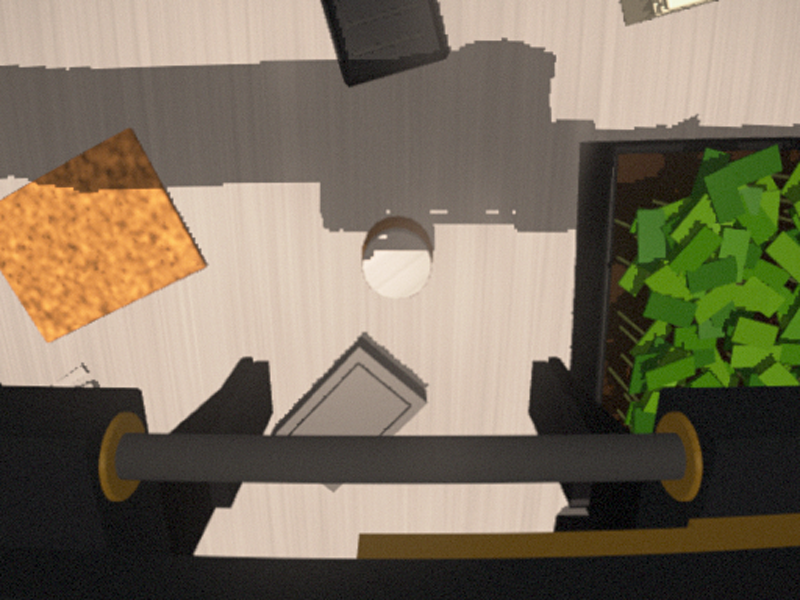

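Crop: the sown punnet with seeds is the scene box at (500,382). The taller box at (227,445) has no seeds and is a decoy. The cover is grey at (280,288). The tray is black and empty at (350,392), and the green one at (550,537) is not meant. The mat is the free cork sheet at (410,297), since the one at (655,395) lies under a card. The wrist picture shows mat corners at (131,128), (206,265) and (50,341), and the near end of the tray at (347,86)–(448,52).

```bash
python3 - <<'E'
from h import *
f=.64;T=np.load("pics/w0.npy")
m=px2w("wrist",np.array([(131,128),(206,265),(50,341)])*f,6,T)[:,:2]
print("mat",np.round(m),"sides",np.linalg.norm(m[0]-m[1]),np.linalg.norm(m[1]-m[2]),"ctr",(m[0]+m[2])/2,"xang",np.degrees(np.arctan2(*(m[1]-m[2])[::-1])))
print("tray",np.round(px2w("wrist",np.array([(347,86),(448,52)])*f,0,T)))
print("jar",np.round(px2w("wrist",np.array([(397,265)])*f,52,T)))
t=px2w("scene",np.array([(343,362),(390,393),(362,425),(310,390)])*f,[28,28,0,28])[:,:2]
print(t)
c=px2w("wrist",np.array([(364,334),(427,402)])*f,[19,19],T);print(c)
for nm,P,z in [("tray",[(340,361),(390,397),(362,412),(311,377)],28),("sown",[(468,370),(520,356),(535,372),(480,388)],50),("cover",[(270,267),(306,269),(290,300),(254,298)],22),("paver",[(311,207),(350,204),(354,214),(315,218)],38)]:
    w=px2w("scene",np.array(P)*f,z)[:,:2];print(nm,np.round(w).tolist(),w.mean(0).round(),np.linalg.norm(np.diff(w,axis=0),axis=1).round())
E
```

```text
mat [[490.  87.]
 [534. -10.]
 [401. -71.]] sides 106.57354726489295 146.21355336462116 ctr [445.53132863   8.00992016] xang 24.530958051412707
tray [[640. 112.   0.]
 [707. 134.   0.]]
jar [[673.   1.  52.]]
[[641.71565935 124.51297229]
 [615.90179182 223.13904217]
 [671.25494661 233.43116013]
 [713.91828142 152.97948228]]
[[ 649.17300713  -58.73717827   19.        ]
 [ 695.74762328 -113.97781471   19.        ]]
tray [[645.0, 120.0], [620.0, 230.0], [671.0, 235.0], [700.0, 128.0]] [659. 178.] [113.  51. 110.]
sown [[503.0, 264.0], [416.0, 281.0], [421.0, 321.0], [511.0, 304.0]] [463. 292.] [88. 40. 92.]
cover [[625.0, -186.0], [572.0, -144.0], [638.0, -74.0], [689.0, -113.0]] [ 631. -129.] [68. 97. 64.]
paver [[472.0, -317.0], [399.0, -284.0], [412.0, -245.0], [485.0, -274.0]] [ 442. -280.] [80. 41. 79.]
```

Request:
send_rows:
  commands:
    - {"tx":3.5,"ty":-0.3,"tz":1.0,"roll":-0.06,"grip":8.7}
    - {"tx":7.5,"ty":-0.7,"tz":2.5,"roll":-0.12,"grip":8.7}
    - {"tx":12,"ty":-1.2,"tz":4.5,"roll":-0.2,"grip":8.7}
    - {"tx":15.5,"ty":-1.6,"tz":6,"roll":-0.27,"grip":8.7}
    - {"tx":17.5,"ty":-1.8,"tz":7,"roll":-0.31,"grip":8.7}

```text
time: 0.65
position: [655.1, 179.3, 150.9]
ee_rot: [-0.002, 0.587, 0.81, -0.0]
wrist_force: [0.3, 0.3, -0.3]
grip_width: 87.2
finger_force: 0.0
```

```bash
python3 - <<'E'
from h import *
wrist("w1");s=r.read_state();print(s["position"],s["joint_vel"].round(3),s["time"])
E
```

```text
[654.03415034 182.04762396 149.55131728] [ 0.03  -0.018  0.028  0.002 -0.014  0.039 -0.005] 0.7
```

View pics/w1b.png

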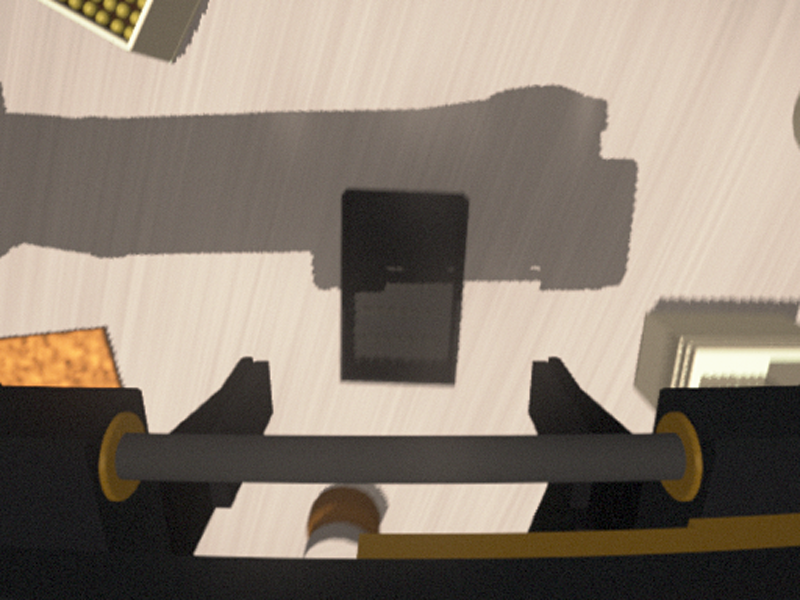

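The tray lies upright in the middle, with rim corners at about (344,190), (467,195), (457,383), (342,381). Mat corner at (105,327).

```bash
cat >> h.py <<'E'
def rect(n,uv,z,T):  # corners in order: two along width first; prints centre, sides, long-axis angle
    w=px2w(n,np.array(uv)*.64,z,T)[:,:2];s=np.linalg.norm(np.diff(np.r_[w,w[:1]],axis=0),axis=1)
    l=(w[3]+w[2]-w[0]-w[1]) if s[1]>s[0] else (w[1]+w[2]-w[0]-w[3])
    a=np.degrees(np.arctan2(l[1],l[0]))%180;print("ctr",w.mean(0).round(1),"sides",s.round(),"long",a.round(1));return w.mean(0),a
def go(x,y,z,phi): # phi: world angle (deg) of tool y, mod 180
    s=r.read_state();T=Ttool(s);d=T[:3,:3].T@(np.array([x,y,z])-T[:3,3]);c=np.degrees(np.arctan2(T[1,1],T[0,1]))
    ro=[-np.radians((phi-c+90)%180-90)];ro.append(ro[0]-np.sign(ro[0])*np.pi)
    print("pos",s["position"].round(1),"phi",c.round(1),"shift cm",(d/10).round(2),"roll",np.round(ro,3),"q7",s["qpos"][6].round(2),"tilt",np.degrees(np.arccos(-T[2,2])).round(2),"t",s["time"])
E
python3 - <<'E'
from h import *
T=np.load("pics/w1.npy")
c,a=rect("wrist",[(344,190),(467,195),(457,383),(342,381)],28,T)
rect("wrist",[(344,190),(467,195),(457,383),(342,381)],14,T)
print(px2w("wrist",[(105*.64,327*.64)],6,T))
go(c[0],c[1],7,a-90)
E
```

```text
ctr [658.5 177.3] sides [ 65. 109.  67. 110.] long 106.5
ctr [659.9 173.3] sides [ 68. 114.  71. 116.] long 106.5
[[491.34061181  91.68779552   6.        ]]
pos [654.  182.  149.6] phi 18.3 shift cm [-0.66  0.33 14.25] roll [ 0.033 -3.109] q7 -0.09 tilt 0.32 t 0.7
```

Request:
send_rows:
  commands:
    - {"tx":-0.6,"ty":0.3,"tz":3,"roll":0.03,"grip":8.7}
    - {"tx":-0.6,"ty":0.3,"tz":7,"roll":0.03,"grip":8.7}
    - {"tx":-0.6,"ty":0.3,"tz":11,"roll":0.03,"grip":8.7}
    - {"tx":-0.6,"ty":0.3,"tz":13.3,"roll":0.03,"grip":8.7}
    - {"tx":-0.6,"ty":0.3,"tz":14.2,"roll":0.03,"grip":8.7}

```text
time: 1.2
position: [660.5, 167.5, 7.7]
ee_rot: [-0.001, 0.602, 0.798, -0.002]
wrist_force: [-0.7, 0.6, 0.1]
grip_width: 87.0
finger_force: 0.0
```

Request:
send_rows:
  commands:
    - {"grip":8.7}
    - {"grip":6}
    - {"grip":6}
    - {"grip":6}
    - {"grip":6}

```text
invalid input
```

```bash
python3 - <<'E'
from h import *
go(446,9,60,24.5-90)
E
```

```text
pos [660.5 167.5   7.7] phi 15.9 shift cm [ -9.37 -25.    -5.1 ] roll [ 1.421 -1.721] q7 -0.13 tilt 0.29 t 1.2
```

Request:
send_rows:
  commands:
    - {"tx":0.5,"ty":0,"tz":0,"roll":0,"grip":8.7}
    - {"tx":0.9,"ty":0,"tz":0,"roll":0,"grip":8.7}
    - {"tx":0.9,"ty":0,"tz":0,"roll":0,"grip":6}
    - {"tx":0.9,"ty":0,"tz":0,"roll":0,"grip":6}
    - {"tx":0.9,"ty":0,"tz":0,"roll":0,"grip":6}

```text
time: 1.7
position: [659.6, 178.9, 11.6]
ee_rot: [0.0, 0.602, 0.799, 0.0]
wrist_force: [-0.3, -0.1, 1.5]
grip_width: 70.9
finger_force: 0.3
```

Request:
send_rows:
  commands:
    - {"tx":0,"ty":0,"tz":0,"roll":0,"grip":6}
    - {"tx":0,"ty":0,"tz":0,"roll":0,"grip":6}
    - {"tx":0,"ty":0,"tz":0,"roll":0,"grip":6}
    - {"tx":0,"ty":0,"tz":0,"roll":0,"grip":6}
    - {"tx":0,"ty":0,"tz":0,"roll":0,"grip":6}

```text
time: 2.2
position: [659.5, 178.8, 11.4]
ee_rot: [0.0, 0.602, 0.799, 0.0]
wrist_force: [-2.2, -0.9, 6.5]
grip_width: 67.8
finger_force: 30.0
```

```bash
python3 - <<'E'
from h import *
go(446,9,60,24.5-90)
E
```

```text
pos [659.5 178.8  11.4] phi 16.0 shift cm [-10.43 -25.21  -4.87] roll [ 1.423 -1.719] q7 -0.14 tilt 0.04 t 2.2
```

Request:
send_rows:
  commands:
    - {"tx":0,"ty":0,"tz":-2.5,"roll":0,"grip":6}
    - {"tx":-1,"ty":-3,"tz":-5,"roll":0,"grip":6}
    - {"tx":-2.5,"ty":-7,"tz":-5,"roll":0,"grip":6}
    - {"tx":-4,"ty":-11,"tz":-5,"roll":0,"grip":6}
    - {"tx":-6,"ty":-15,"tz":-5,"roll":0,"grip":6}

```text
time: 2.7
position: [530.2, 79.5, 60.6]
ee_rot: [0.0, 0.601, 0.799, 0.0]
wrist_force: [0.4, -0.3, -0.7]
grip_width: 67.7
finger_force: 30.0
```

Request:
send_rows:
  commands:
    - {"tx":-1.5,"ty":-3.5,"tz":0,"roll":0.12,"grip":6}
    - {"tx":-3,"ty":-6.5,"tz":0,"roll":0.25,"grip":6}
    - {"tx":-4,"ty":-9,"tz":0,"roll":0.38,"grip":6}
    - {"tx":-4.4,"ty":-10.2,"tz":0,"roll":0.52,"grip":6}
    - {"tx":-4.4,"ty":-10.2,"tz":0,"roll":0.66,"grip":6}

```text
time: 3.2
position: [443.6, 7.6, 60.4]
ee_rot: [-0.0, 0.83, 0.557, -0.001]
wrist_force: [0.7, 0.8, -0.3]
grip_width: 68.1
finger_force: 30.0
```

Request:
send_rows:
  commands:
    - {"tx":0,"ty":0,"tz":0,"roll":0.14,"grip":6}
    - {"tx":0,"ty":0,"tz":0,"roll":0.28,"grip":6}
    - {"tx":0,"ty":0,"tz":0,"roll":0.42,"grip":6}
    - {"tx":0,"ty":0,"tz":0,"roll":0.56,"grip":6}
    - {"tx":0,"ty":0,"tz":0,"roll":0.7,"grip":6}

```text
time: 3.7
position: [445.9, 9.2, 60.5]
ee_rot: [0.0, 0.971, 0.24, 0.0]
wrist_force: [-0.4, -0.5, -0.1]
grip_width: 67.8
finger_force: 30.0
```

Request:
send_rows:
  commands:
    - {"tx":0,"ty":0,"tz":0,"roll":0.06,"grip":6}
    - {"tx":0,"ty":0,"tz":0,"roll":0.06,"grip":6}
    - {"tx":0,"ty":0,"tz":0,"roll":0.06,"grip":6}
    - {"tx":0,"ty":0,"tz":0,"roll":0.06,"grip":6}
    - {"tx":0,"ty":0,"tz":0,"roll":0.06,"grip":6}

```text
time: 4.2
position: [445.8, 9.2, 60.6]
ee_rot: [-0.0, 0.977, 0.214, 0.0]
wrist_force: [0.2, 0.2, 0.3]
grip_width: 67.5
finger_force: 30.0
```

```bash
python3 - <<'E'
from h import *
go(446,9,18,24.5-90);wrist("w2")
E
```

```text
pos [445.8   9.2  60.6] phi -65.3 shift cm [0.01 0.03 4.26] roll [ 0.004 -3.138] q7 -1.13 tilt 0.01 t 4.2
```

View pics/w2b.png

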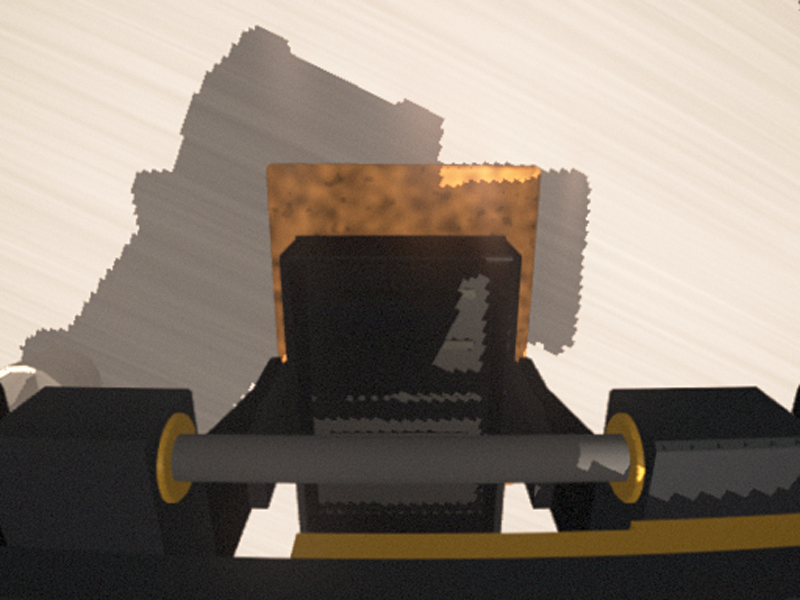

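The tray is held level above the mat; the mat's far corners are at (267,164) and (540,164).

```bash
python3 - <<'E'
from h import *
T=np.load("pics/w2.npy");m=px2w("wrist",np.array([(267,164),(540,164)])*.64,6,T)[:,:2]
n=(m[0]-m[1]);d=np.linalg.norm(n);n/=d;x=np.array([n[1],-n[0]]);x*=np.sign(x[0])
print(m,d,np.degrees(np.arctan2(x[1],x[0])),"ctr",m.mean(0)-75*x)
t=px2w("wrist",np.array([(296,237),(506,237)])*.64,78-11,T)[:,:2];print(t,np.linalg.norm(t[0]-t[1]),"tray ctr",t.mean(0)-55*x)
E
```

```text
[[488.38655812  87.11988957]
 [533.40124308 -10.68323062]] 107.66509267057275 24.714637649345615 ctr [442.76379611   6.86089237]
[[481.75291767  59.9125244 ]
 [507.47342822   3.99645379]] 61.54796190566106 tray ctr [444.65109632   8.95903522]
```

Request:
send_rows:
  commands:
    - {"tx":-0.05,"ty":0.1,"tz":1.5,"roll":0,"grip":6}
    - {"tx":-0.05,"ty":0.1,"tz":3,"roll":0,"grip":6}
    - {"tx":-0.05,"ty":0.1,"tz":3.9,"roll":0,"grip":6}
    - {"tx":-0.05,"ty":0.1,"tz":4.3,"roll":0,"grip":6}
    - {"tx":-0.05,"ty":0.1,"tz":4.3,"roll":0,"grip":6}

```text
time: 4.75
position: [445.9, 8.1, 17.6]
ee_rot: [-0.0, 0.977, 0.214, -0.0]
wrist_force: [0.7, 0.0, -0.8]
grip_width: 67.9
finger_force: 30.0
```

Request:
send_rows:
  commands:
    - {"tx":0,"ty":0,"tz":0,"roll":0,"grip":7.2}
    - {"tx":0,"ty":0,"tz":0,"roll":0,"grip":8.7}
    - {"tx":0,"ty":0,"tz":0,"roll":0,"grip":8.7}
    - {"tx":0,"ty":0,"tz":0,"roll":0,"grip":8.7}
    - {"tx":0,"ty":0,"tz":0,"roll":0,"grip":8.7}

```text
time: 5.25
position: [445.8, 8.2, 17.6]
ee_rot: [-0.0, 0.977, 0.214, 0.0]
wrist_force: [-0.5, -0.1, 0.1]
grip_width: 86.2
finger_force: 0.0
```

Request:
send_rows:
  commands:
    - {"tx":0,"ty":0,"tz":-3,"roll":0,"grip":8.7}
    - {"tx":0,"ty":0,"tz":-6,"roll":0,"grip":8.7}
    - {"tx":0,"ty":0,"tz":-10,"roll":0,"grip":8.7}
    - {"tx":0,"ty":0,"tz":-13,"roll":0,"grip":8.7}
    - {"tx":0,"ty":0,"tz":-13,"roll":0,"grip":8.7}

```text
time: 5.75
position: [448.7, 8.5, 151.4]
ee_rot: [0.0, 0.977, 0.214, 0.005]
wrist_force: [-0.0, -0.8, -0.1]
grip_width: 86.8
finger_force: 0.0
```

```bash
python3 - <<'E'
from h import *
wrist("w3")
go(463,285,150,-81)
E
```

```text
pos [447.1   8.4 149.4] phi -65.3 shift cm [ 1.300e+01 -2.446e+01 -2.000e-02] roll [ 0.274 -2.868] q7 -1.19 tilt 0.29 t 5.8
```

View pics/w3b.png

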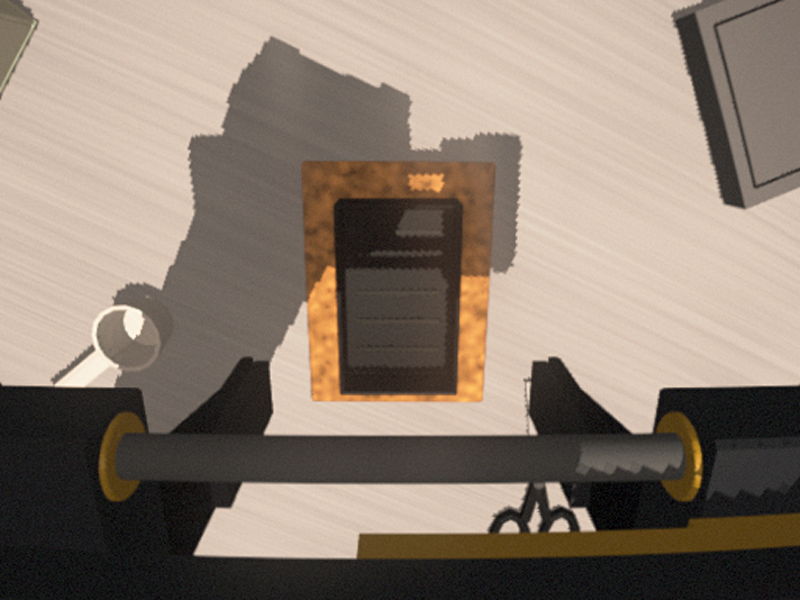

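The tray sits square on the mat: tray rim (336,199), (462,199), (456,393), (341,395); mat (303,162), (494,162), (482,400), (313,400). Next, the punnet.

Request:
send_rows:
  commands:
    - {"tx":1.5,"ty":-3,"tz":0,"roll":0,"grip":8.7}
    - {"tx":3.5,"ty":-6.5,"tz":0,"roll":0,"grip":8.7}
    - {"tx":5.5,"ty":-10.5,"tz":0,"roll":0,"grip":8.7}
    - {"tx":7.5,"ty":-14.5,"tz":0,"roll":0,"grip":8.7}
    - {"tx":9.5,"ty":-18.5,"tz":0,"roll":0,"grip":8.7}

```text
time: 6.3
position: [453.7, 217.2, 146.1]
ee_rot: [0.0, 0.977, 0.214, -0.001]
wrist_force: [0.8, -0.3, 0.9]
grip_width: 87.1
finger_force: 0.0
```

Request:
send_rows:
  commands:
    - {"tx":1.5,"ty":-3,"tz":0,"roll":0.12,"grip":8.7}
    - {"tx":2.8,"ty":-5,"tz":0,"roll":0.26,"grip":8.7}
    - {"tx":3.5,"ty":-6,"tz":0,"roll":0.4,"grip":8.7}
    - {"tx":3.5,"ty":-6,"tz":0,"roll":0.52,"grip":8.7}
    - {"tx":3.5,"ty":-6,"tz":0,"roll":0.62,"grip":8.7}

```text
time: 6.8
position: [460.5, 285.1, 145.6]
ee_rot: [0.001, 0.995, -0.096, -0.001]
wrist_force: [-0.1, -0.2, 0.0]
grip_width: 87.2
finger_force: 0.0
```

Request:
send_rows:
  commands:
    - {"tx":0,"ty":0,"tz":0,"roll":0,"grip":8.7}
    - {"tx":0,"ty":0,"tz":0,"roll":0,"grip":8.7}
    - {"tx":0,"ty":0,"tz":0,"roll":0,"grip":8.7}
    - {"tx":0,"ty":0,"tz":0,"roll":0,"grip":8.7}
    - {"tx":0,"ty":0,"tz":0,"roll":0,"grip":8.7}

```text
time: 7.3
position: [461.6, 284.9, 147.5]
ee_rot: [-0.0, 0.996, -0.094, -0.0]
wrist_force: [0.1, 0.6, 0.5]
grip_width: 87.0
finger_force: 0.0
```

```bash
python3 - <<'E'
from h import *
T=np.load("pics/w3.npy")
rect("wrist",[(303,162),(494,162),(482,400),(313,400)],6,T)
rect("wrist",[(336,199),(462,199),(456,393),(341,395)],34,T)
wrist("w4")
go(463,290,30,-101)
E
```

```text
ctr [442.    7.7] sides [107. 148. 108. 148.] long 24.4
ctr [442.7   7.6] sides [ 65. 111.  66. 112.] long 24.5
pos [461.6 285.  147.6] phi -100.8 shift cm [ 0.04 -0.52 11.76] roll [ 3.000e-03 -3.139e+00] q7 -2.3 tilt 0.01 t 7.35
```

View pics/w4b.png

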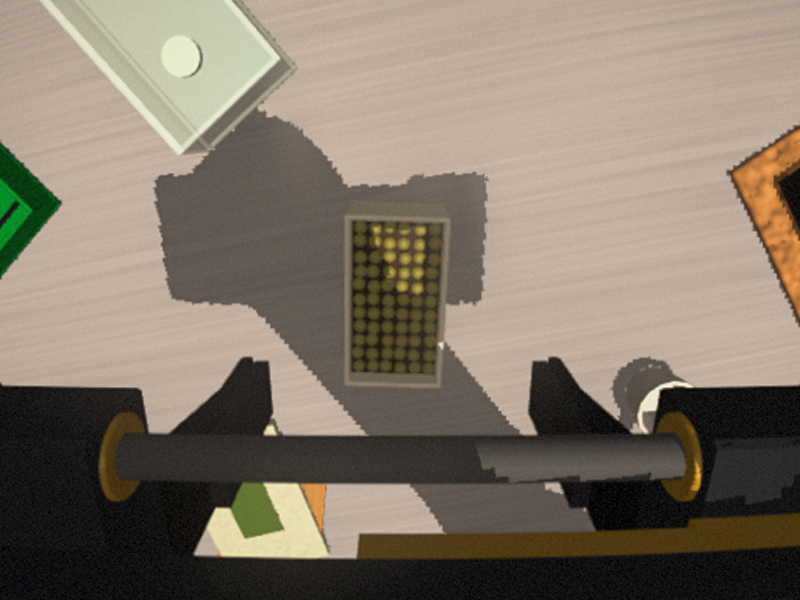

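The punnet with its peas is in the middle: rim (347,216), (449,219), (440,386), (346,384).

```bash
python3 - <<'E'
from h import *
T=np.load("pics/w4.npy")
c,a=rect("wrist",[(347,216),(449,219),(440,386),(346,384)],50,T)
go(c[0],c[1],31,a-90)
E
```

```text
ctr [460.  288.9] sides [49. 89. 50. 90.] long 167.4
pos [461.6 285.  147.6] phi -100.8 shift cm [-0.23 -0.35 11.66] roll [ 0.031 -3.111] q7 -2.3 tilt 0.01 t 7.35
```

Request:
send_rows:
  commands:
    - {"tx":-0.2,"ty":-0.3,"tz":3,"roll":0.03,"grip":8.7}
    - {"tx":-0.2,"ty":-0.3,"tz":6.5,"roll":0.03,"grip":8.7}
    - {"tx":-0.2,"ty":-0.3,"tz":9.5,"roll":0.03,"grip":8.7}
    - {"tx":-0.2,"ty":-0.3,"tz":11.2,"roll":0.03,"grip":8.7}
    - {"tx":-0.2,"ty":-0.3,"tz":11.6,"roll":0.03,"grip":8.7}

```text
time: 7.85
position: [458.9, 287.5, 29.6]
ee_rot: [0.001, 0.994, -0.109, -0.001]
wrist_force: [-0.5, 0.1, 0.6]
grip_width: 87.1
finger_force: 0.0
```

Request:
send_rows:
  commands:
    - {"tx":0,"ty":0,"tz":0,"roll":0,"grip":8.7}
    - {"tx":0,"ty":0,"tz":0,"roll":0,"grip":6.5}
    - {"tx":0,"ty":0,"tz":0,"roll":0,"grip":5.8}
    - {"tx":0,"ty":0,"tz":0,"roll":0,"grip":4.5}
    - {"tx":0,"ty":0,"tz":0,"roll":0,"grip":4.5}

```text
time: 8.35
position: [460.5, 288.7, 32.2]
ee_rot: [-0.0, 0.994, -0.109, 0.0]
wrist_force: [-1.3, -0.5, 0.9]
grip_width: 62.8
finger_force: 0.0
```

Request:
send_rows:
  commands:
    - {"tx":0,"ty":0,"tz":0,"roll":0,"grip":4.5}
    - {"tx":0,"ty":0,"tz":0,"roll":0,"grip":4.5}
    - {"tx":0,"ty":0,"tz":0,"roll":0,"grip":4.5}
    - {"tx":0,"ty":0,"tz":0,"roll":0,"grip":4.5}
    - {"tx":0,"ty":0,"tz":0,"roll":0,"grip":4.5}

```text
time: 8.85
position: [460.2, 288.4, 31.8]
ee_rot: [-0.0, 0.994, -0.109, 0.0]
wrist_force: [-1.8, -1.4, 4.7]
grip_width: 51.8
finger_force: 30.0
```

```bash
python3 - <<'E'
from h import *
go(444.5,8,100,24.5-90)
E
```

```text
pos [460.2 288.4  31.8] phi -102.6 shift cm [ 4.56 27.71 -6.82] roll [-0.647  2.495] q7 -2.28 tilt 0.01 t 8.85
```

Request:
send_rows:
  commands:
    - {"tx":0,"ty":0,"tz":-1,"roll":0,"grip":4.5}
    - {"tx":0,"ty":0,"tz":-2.5,"roll":0,"grip":4.5}
    - {"tx":0,"ty":0,"tz":-4.5,"roll":0,"grip":4.5}
    - {"tx":0,"ty":0,"tz":-6,"roll":0,"grip":4.5}
    - {"tx":0,"ty":0,"tz":-6.8,"roll":0,"grip":4.5}

```text
time: 9.35
position: [460.6, 288.7, 100.9]
ee_rot: [-0.001, 0.994, -0.109, 0.001]
wrist_force: [-0.5, 0.2, -1.6]
grip_width: 51.9
finger_force: 30.0
```

Request:
send_rows:
  commands:
    - {"tx":0.2,"ty":1,"tz":0,"roll":0,"grip":4.5}
    - {"tx":0.5,"ty":3,"tz":0,"roll":0,"grip":4.5}
    - {"tx":1,"ty":6,"tz":0,"roll":0,"grip":4.5}
    - {"tx":1.5,"ty":9,"tz":0,"roll":0,"grip":4.5}
    - {"tx":2,"ty":12,"tz":0,"roll":0,"grip":4.5}

```text
time: 9.85
position: [452.1, 163.4, 98.5]
ee_rot: [0.001, 0.994, -0.11, -0.001]
wrist_force: [-0.3, 0.5, -2.5]
grip_width: 51.5
finger_force: 30.0
```

Request:
send_rows:
  commands:
    - {"tx":0.5,"ty":3,"tz":0,"roll":0,"grip":4.5}
    - {"tx":1,"ty":6,"tz":0,"roll":0,"grip":4.5}
    - {"tx":1.5,"ty":9,"tz":0,"roll":0,"grip":4.5}
    - {"tx":2,"ty":12,"tz":0,"roll":0,"grip":4.5}
    - {"tx":2.4,"ty":14.5,"tz":0,"roll":0,"grip":4.5}

```text
time: 10.35
position: [443.2, 16.6, 98.6]
ee_rot: [0.001, 0.994, -0.111, -0.001]
wrist_force: [0.1, 0.9, -0.8]
grip_width: 51.6
finger_force: 30.0
```

Request:
send_rows:
  commands:
    - {"tx":0.1,"ty":1,"tz":0,"roll":-0.11,"grip":4.5}
    - {"tx":0.1,"ty":1.2,"tz":0,"roll":-0.24,"grip":4.5}
    - {"tx":0.1,"ty":1.2,"tz":0,"roll":-0.38,"grip":4.5}
    - {"tx":0.1,"ty":1.2,"tz":0,"roll":-0.52,"grip":4.5}
    - {"tx":0.1,"ty":1.2,"tz":0,"roll":-0.65,"grip":4.5}

```text
time: 10.85
position: [441.8, 6.3, 98.6]
ee_rot: [0.0, 0.977, 0.215, -0.001]
wrist_force: [-0.3, -0.2, -2.5]
grip_width: 51.7
finger_force: 30.0
```

Request:
send_rows:
  commands:
    - {"tx":0,"ty":0,"tz":0,"roll":0,"grip":4.5}
    - {"tx":0,"ty":0,"tz":0,"roll":0,"grip":4.5}
    - {"tx":0,"ty":0,"tz":0,"roll":0,"grip":4.5}
    - {"tx":0,"ty":0,"tz":0,"roll":0,"grip":4.5}
    - {"tx":0,"ty":0,"tz":0,"roll":0,"grip":4.5}

```text
time: 11.35
position: [443.7, 8.2, 99.5]
ee_rot: [0.0, 0.977, 0.213, -0.0]
wrist_force: [-0.0, -0.5, -2.3]
grip_width: 51.9
finger_force: 30.0
```

```bash
python3 - <<'E'
from h import *
go(444.5,8,41.2,24.5-90);wrist("w5")
E
```

```text
pos [443.7   8.2  99.5] phi -65.3 shift cm [0.06 0.05 5.83] roll [ 3.000e-03 -3.139e+00] q7 -1.18 tilt 0.01 t 11.35
```

View pics/w5b.png

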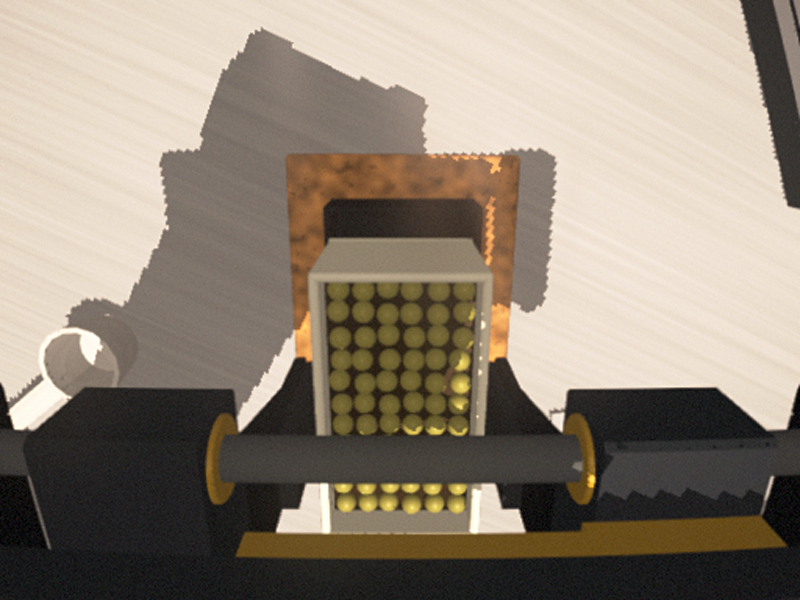

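The punnet hangs level above the tray. Tray far rim edge (324,200)–(483,200); punnet far bottom edge (328,239)–(476,239); its far top edge (312,279)–(490,278).

```bash
python3 - <<'E'
from h import *
T=np.load("pics/w5.npy");Ti=np.linalg.inv(T)
for nm,uv,z,L in [("tray",[(324,200),(483,200)],34,55),("bot",[(328,239),(476,239)],67.7,46),("top",[(312,279),(490,278)],117.7,46)]:
    w=px2w("wrist",np.array(uv)*.64,z,T);t=(np.c_[w,[1,1]]@Ti.T)[:,:2];print(nm,t.round(1).tolist(),"centre in tool", t.mean(0)-[L,0])
E
```

```text
tray [[55.5, -32.4], [55.6, 34.4]] centre in tool [0.54941418 0.97125254]
bot [[45.6, -26.8], [45.6, 27.2]] centre in tool [-0.40421066  0.21760241]
top [[44.3, -24.9], [44.6, 24.4]] centre in tool [-1.53811298 -0.25742374]
```

Request:
send_rows:
  commands:
    - {"tx":0.1,"ty":0.1,"tz":1.0,"roll":0,"grip":4.5}
    - {"tx":0.1,"ty":0.1,"tz":2.5,"roll":0,"grip":4.5}
    - {"tx":0.1,"ty":0.1,"tz":4,"roll":0,"grip":4.5}
    - {"tx":0.1,"ty":0.1,"tz":5.2,"roll":0,"grip":4.5}
    - {"tx":0.1,"ty":0.1,"tz":5.6,"roll":0,"grip":4.5}

```text
time: 11.9
position: [444.1, 7.7, 42.0]
ee_rot: [-0.0, 0.977, 0.214, -0.001]
wrist_force: [0.2, 0.8, -2.0]
grip_width: 51.7
finger_force: 30.0
```

Request:
send_rows:
  commands:
    - {"tx":0,"ty":0,"tz":0,"roll":0,"grip":4.5}
    - {"tx":0,"ty":0,"tz":0.1,"roll":0,"grip":4.5}
    - {"tx":0,"ty":0,"tz":0.2,"roll":0,"grip":4.5}
    - {"tx":0,"ty":0,"tz":0.2,"roll":0,"grip":4.5}
    - {"tx":0,"ty":0,"tz":0.2,"roll":0,"grip":4.5}

```text
time: 12.4
position: [445.4, 7.8, 41.9]
ee_rot: [-0.0, 0.977, 0.214, 0.0]
wrist_force: [0.4, -0.0, -2.5]
grip_width: 51.8
finger_force: 30.0
```

Request:
send_rows:
  commands:
    - {"tx":0,"ty":0,"tz":0.1,"roll":0,"grip":4.5}
    - {"tx":0,"ty":0,"tz":0.1,"roll":0,"grip":4.5}
    - {"tx":0,"ty":0,"tz":0.1,"roll":0,"grip":5.6}
    - {"tx":0,"ty":0,"tz":0.1,"roll":0,"grip":7.6}
    - {"tx":0,"ty":0,"tz":0.1,"roll":0,"grip":8.7}

```text
time: 12.9
position: [445.3, 7.8, 40.6]
ee_rot: [0.0, 0.977, 0.214, 0.0]
wrist_force: [-0.8, 0.8, -0.3]
grip_width: 64.7
finger_force: 0.0
```

Request:
send_rows:
  commands:
    - {"tx":0,"ty":0,"tz":0,"roll":0,"grip":8.7}
    - {"tx":0,"ty":0,"tz":0,"roll":0,"grip":8.7}
    - {"tx":0,"ty":0,"tz":-3,"roll":0,"grip":8.7}
    - {"tx":0,"ty":0,"tz":-7,"roll":0,"grip":8.7}
    - {"tx":0,"ty":0,"tz":-11,"roll":0,"grip":8.7}

```text
time: 13.4
position: [444.5, 7.6, 151.5]
ee_rot: [0.0, 0.977, 0.214, -0.001]
wrist_force: [1.7, 0.9, -0.5]
grip_width: 86.5
finger_force: 0.0
```

Request:
send_rows:
  commands:
    - {"tx":0,"ty":0,"tz":0,"roll":0,"grip":8.7}
    - {"tx":0,"ty":0,"tz":0,"roll":0,"grip":8.7}
    - {"tx":0,"ty":0,"tz":0,"roll":0,"grip":8.7}
    - {"tx":0,"ty":0,"tz":0,"roll":0,"grip":8.7}
    - {"tx":0,"ty":0,"tz":0,"roll":0,"grip":8.7}

```text
time: 13.9
position: [444.4, 7.7, 149.4]
ee_rot: [-0.0, 0.977, 0.214, -0.001]
wrist_force: [-0.7, 0.4, -0.4]
grip_width: 86.7
finger_force: 0.0
```

```bash
python3 - <<'E'
from h import *
go(629,-129,150,46-90);wrist("w6")
E
```

```text
pos [444.4   7.7 149.4] phi -65.3 shift cm [11.07 20.13 -0.1 ] roll [-0.372  2.77 ] q7 -1.2 tilt 0.14 t 13.9
```

View pics/w6b.png

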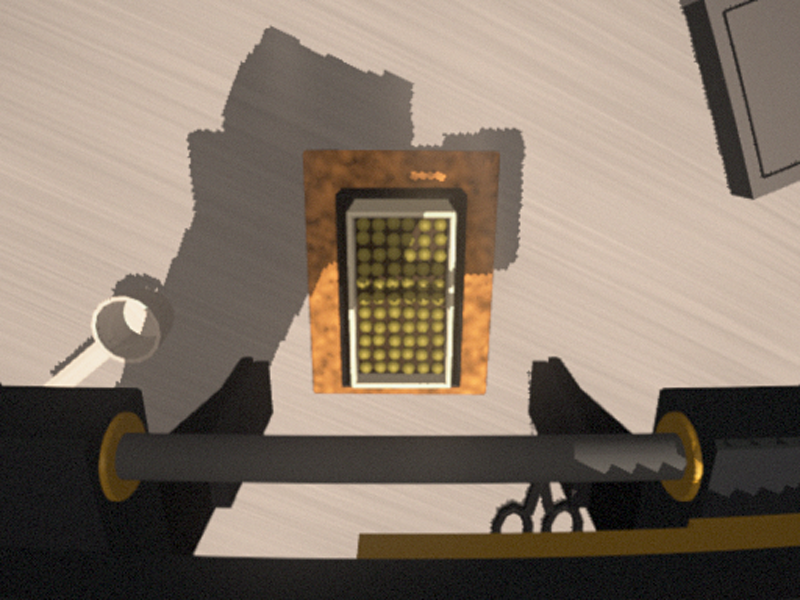

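The punnet stands inside the tray: rim about (348,200)–(460,387), tray around it. Next, the cover.

Request:
send_rows:
  commands:
    - {"tx":1.5,"ty":3,"tz":0,"roll":0,"grip":8.7}
    - {"tx":4,"ty":7,"tz":0,"roll":0,"grip":8.7}
    - {"tx":6,"ty":11,"tz":0,"roll":0,"grip":8.7}
    - {"tx":8,"ty":15,"tz":0,"roll":0,"grip":8.7}
    - {"tx":10,"ty":18,"tz":0,"roll":0,"grip":8.7}

```text
time: 14.45
position: [612.4, -116.7, 149.7]
ee_rot: [0.0, 0.977, 0.213, -0.001]
wrist_force: [0.2, -0.3, -0.4]
grip_width: 86.8
finger_force: 0.0
```

Request:
send_rows:
  commands:
    - {"tx":1.1,"ty":2,"tz":0,"roll":-0.12,"grip":8.7}
    - {"tx":1.1,"ty":2,"tz":0,"roll":-0.24,"grip":8.7}
    - {"tx":1.1,"ty":2,"tz":0,"roll":-0.32,"grip":8.7}
    - {"tx":1.1,"ty":2,"tz":0,"roll":-0.32,"grip":8.7}
    - {"tx":1.1,"ty":2,"tz":0,"roll":-0.32,"grip":8.7}

```text
time: 14.95
position: [629.2, -127.6, 149.9]
ee_rot: [-0.0, 0.931, 0.366, -0.0]
wrist_force: [-0.2, 0.5, -0.5]
grip_width: 86.9
finger_force: 0.0
```

Request:
send_rows:
  commands:
    - {"tx":0,"ty":0,"tz":0,"roll":0,"grip":8.7}
    - {"tx":0,"ty":0,"tz":0,"roll":0,"grip":8.7}
    - {"tx":0,"ty":0,"tz":0,"roll":0,"grip":8.7}
    - {"tx":0,"ty":0,"tz":0,"roll":0,"grip":8.7}
    - {"tx":0,"ty":0,"tz":0,"roll":0,"grip":8.7}

```text
time: 15.45
position: [629.6, -127.5, 150.7]
ee_rot: [0.0, 0.93, 0.367, 0.0]
wrist_force: [0.3, -0.6, 0.5]
grip_width: 87.1
finger_force: 0.0
```

```bash
python3 - <<'E'
from h import *
T=np.load("pics/w6.npy")
rect("wrist",[(348,200),(462,200),(457,387),(350,387)],59,T)
go(629,-129,150,46-90);wrist("w7")
E
```

```text
ctr [448.9   7.5] sides [53. 96. 56. 96.] long 24.4
pos [ 629.6 -127.5  150.7] phi -47.0 shift cm [-0.14  0.07  0.07] roll [-0.052  3.089] q7 -0.61 tilt 0.01 t 15.45
```

View pics/w7b.png

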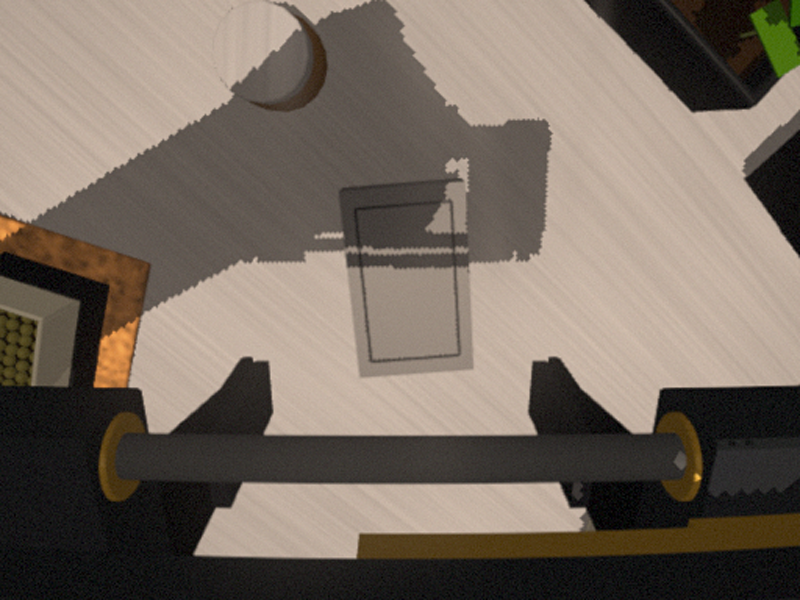

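The cover is below: top corners (341,188), (464,179), (473,368), (360,377). The jar is at (265,52), clear of the fingers.

```bash
python3 - <<'E'
from h import *
rect("wrist",[(352,214),(460,213),(454,386),(351,387)],59,np.load("pics/w6.npy"))
T=np.load("pics/w7.npy")
c,a=rect("wrist",[(341,188),(464,179),(473,368),(360,377)],22,T)
go(c[0],c[1],4,a-90)
E
```

```text
ctr [446.2   6.3] sides [51. 90. 54. 90.] long 23.7
ctr [ 634.3 -130.7] sides [ 66. 110.  67. 111.] long 47.4
pos [ 629.5 -127.5  150.6] phi -47.0 shift cm [ 0.13  0.55 14.66] roll [-0.076  3.065] q7 -0.61 tilt 0.01 t 15.5
```

Request:
send_rows:
  commands:
    - {"tx":0.1,"ty":0.5,"tz":3,"roll":-0.08,"grip":8.7}
    - {"tx":0.1,"ty":0.5,"tz":7,"roll":-0.08,"grip":8.7}
    - {"tx":0.1,"ty":0.5,"tz":11,"roll":-0.08,"grip":8.7}
    - {"tx":0.1,"ty":0.5,"tz":13.5,"roll":-0.08,"grip":8.7}
    - {"tx":0.1,"ty":0.5,"tz":14.1,"roll":-0.08,"grip":8.7}

```text
time: 16.0
position: [631.2, -130.1, 6.2]
ee_rot: [-0.002, 0.915, 0.404, -0.003]
wrist_force: [0.1, -0.1, -0.4]
grip_width: 87.2
finger_force: 0.0
```

Request:
send_rows:
  commands:
    - {"tx":0,"ty":0,"tz":0,"roll":0,"grip":8.7}
    - {"tx":0,"ty":0,"tz":0.2,"roll":0,"grip":8.7}
    - {"tx":0,"ty":0,"tz":0.4,"roll":0,"grip":8.7}
    - {"tx":0,"ty":0,"tz":0.4,"roll":0,"grip":8.7}
    - {"tx":0,"ty":0,"tz":0.4,"roll":0,"grip":8.7}

```text
time: 16.5
position: [634.2, -130.6, 6.5]
ee_rot: [0.0, 0.915, 0.404, 0.001]
wrist_force: [0.2, 0.5, 0.2]
grip_width: 87.0
finger_force: 0.0
```

Down another 2 mm, then close.

Request:
send_rows:
  commands:
    - {"tx":0,"ty":0,"tz":0.2,"roll":0,"grip":8.7}
    - {"tx":0,"ty":0,"tz":0.25,"roll":0,"grip":8}
    - {"tx":0,"ty":0,"tz":0.25,"roll":0,"grip":6}
    - {"tx":0,"ty":0,"tz":0.25,"roll":0,"grip":6}
    - {"tx":0,"ty":0,"tz":0.25,"roll":0,"grip":6}

```text
time: 17.0
position: [633.7, -130.6, 3.0]
ee_rot: [-0.0, 0.915, 0.404, 0.0]
wrist_force: [-0.7, 0.2, -0.1]
grip_width: 67.8
finger_force: 30.0
```

Request:
send_rows:
  commands:
    - {"tx":0,"ty":0,"tz":0,"roll":0,"grip":6}
    - {"tx":0,"ty":0,"tz":0,"roll":0,"grip":6}
    - {"tx":0,"ty":0,"tz":0,"roll":0,"grip":6}
    - {"tx":0,"ty":0,"tz":0,"roll":0,"grip":6}
    - {"tx":0,"ty":0,"tz":0,"roll":0,"grip":6}

```text
time: 17.5
position: [633.6, -130.6, 3.0]
ee_rot: [-0.0, 0.915, 0.404, -0.0]
wrist_force: [0.8, -0.5, -0.8]
grip_width: 67.8
finger_force: 30.0
```

```bash
python3 - <<'E'
from h import *
go(444.5,8,90,24.5-90)
E
```

```text
pos [ 633.6 -130.6    3. ] phi -42.4 shift cm [ -2.52 -23.31  -8.7 ] roll [ 0.403 -2.738] q7 -0.51 tilt 0.0 t 17.5
```

Request:
send_rows:
  commands:
    - {"tx":0,"ty":0,"tz":-1.5,"roll":0,"grip":6}
    - {"tx":0,"ty":0,"tz":-4,"roll":0,"grip":6}
    - {"tx":0,"ty":0,"tz":-6.5,"roll":0,"grip":6}
    - {"tx":0,"ty":-1,"tz":-8.5,"roll":0,"grip":6}
    - {"tx":-0.3,"ty":-3,"tz":-9,"roll":0,"grip":6}

```text
time: 18.0
position: [612.3, -113.7, 97.1]
ee_rot: [0.002, 0.915, 0.403, 0.003]
wrist_force: [0.8, 0.1, -1.2]
grip_width: 67.7
finger_force: 30.0
```

Request:
send_rows:
  commands:
    - {"tx":-0.3,"ty":-3.5,"tz":0,"roll":0,"grip":6}
    - {"tx":-0.7,"ty":-7,"tz":0,"roll":0,"grip":6}
    - {"tx":-1.1,"ty":-11,"tz":0,"roll":0,"grip":6}
    - {"tx":-1.5,"ty":-15,"tz":0,"roll":0,"grip":6}
    - {"tx":-2,"ty":-18,"tz":0,"roll":0,"grip":6}

```text
time: 18.5
position: [461.3, -4.4, 94.0]
ee_rot: [-0.0, 0.915, 0.404, 0.0]
wrist_force: [-0.1, 0.9, -1.2]
grip_width: 67.7
finger_force: 30.0
```

Request:
send_rows:
  commands:
    - {"tx":-0.2,"ty":-1.5,"tz":0,"roll":0.1,"grip":6}
    - {"tx":-0.2,"ty":-2.3,"tz":0,"roll":0.22,"grip":6}
    - {"tx":-0.2,"ty":-2.3,"tz":0,"roll":0.34,"grip":6}
    - {"tx":-0.2,"ty":-2.3,"tz":0,"roll":0.4,"grip":6}
    - {"tx":-0.2,"ty":-2.3,"tz":0,"roll":0.4,"grip":6}

```text
time: 19.0
position: [445.2, 8.2, 94.1]
ee_rot: [0.0, 0.977, 0.214, 0.001]
wrist_force: [-0.2, 0.1, -0.9]
grip_width: 67.6
finger_force: 30.0
```

Request:
send_rows:
  commands:
    - {"tx":0,"ty":0,"tz":0,"roll":0,"grip":6}
    - {"tx":0,"ty":0,"tz":0,"roll":0,"grip":6}
    - {"tx":0,"ty":0,"tz":0,"roll":0,"grip":6}
    - {"tx":0,"ty":0,"tz":0,"roll":0,"grip":6}
    - {"tx":0,"ty":0,"tz":0,"roll":0,"grip":6}

```text
time: 19.5
position: [444.8, 8.0, 93.0]
ee_rot: [-0.0, 0.977, 0.214, 0.0]
wrist_force: [-0.6, -0.1, 0.2]
grip_width: 67.8
finger_force: 30.0
```

```bash
python3 - <<'E'
from h import *
go(445,7.5,43.5,24.5-90);wrist("w8")
E
```

```text
pos [444.8   8.   93. ] phi -65.3 shift cm [-0.    0.05  4.95] roll [ 3.000e-03 -3.138e+00] q7 -1.16 tilt 0.0 t 19.5
```

View pics/w8b.png

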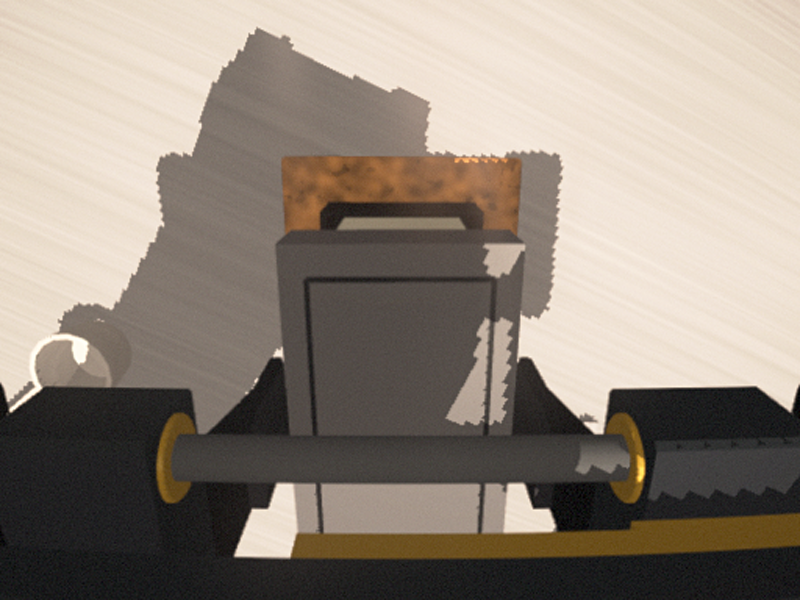

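The cover is held level (top far edge (277,245)–(524,245)), in line with the tray edge (320–483,205). Lowering it.

Request:
send_rows:
  commands:
    - {"tx":0,"ty":0,"tz":1.0,"roll":0,"grip":6}
    - {"tx":0,"ty":0,"tz":2.5,"roll":0,"grip":6}
    - {"tx":0,"ty":0,"tz":3.8,"roll":0,"grip":6}
    - {"tx":0,"ty":0,"tz":4.5,"roll":0,"grip":6}
    - {"tx":0,"ty":0,"tz":4.7,"roll":0,"grip":6}

```text
time: 20.05
position: [444.1, 8.0, 45.0]
ee_rot: [-0.0, 0.977, 0.214, -0.001]
wrist_force: [0.4, -0.1, -0.1]
grip_width: 67.7
finger_force: 30.0
```

Request:
send_rows:
  commands:
    - {"tx":0,"ty":0,"tz":0,"roll":0,"grip":6}
    - {"tx":0,"ty":0,"tz":0.1,"roll":0,"grip":6}
    - {"tx":0,"ty":0,"tz":0.2,"roll":0,"grip":6}
    - {"tx":0,"ty":0,"tz":0.2,"roll":0,"grip":6}
    - {"tx":0,"ty":0,"tz":0.2,"roll":0,"grip":6}

```text
time: 20.55
position: [444.9, 8.1, 44.3]
ee_rot: [-0.0, 0.977, 0.214, 0.0]
wrist_force: [-0.2, 0.4, 0.1]
grip_width: 67.5
finger_force: 30.0
```

Request:
send_rows:
  commands:
    - {"tx":0,"ty":0,"tz":0.1,"roll":0,"grip":6}
    - {"tx":0,"ty":0,"tz":0.1,"roll":0,"grip":6}
    - {"tx":0,"ty":0,"tz":0.1,"roll":0,"grip":7.2}
    - {"tx":0,"ty":0,"tz":0.1,"roll":0,"grip":8.7}
    - {"tx":0,"ty":0,"tz":0.1,"roll":0,"grip":8.7}

```text
time: 21.05
position: [444.9, 8.1, 43.1]
ee_rot: [0.0, 0.977, 0.214, 0.0]
wrist_force: [0.3, 0.6, 0.5]
grip_width: 80.9
finger_force: 0.0
```

Request:
send_rows:
  commands:
    - {"tx":0,"ty":0,"tz":0,"roll":0,"grip":8.7}
    - {"tx":0,"ty":0,"tz":0,"roll":0,"grip":8.7}
    - {"tx":0,"ty":0,"tz":-3,"roll":0,"grip":8.7}
    - {"tx":0,"ty":0,"tz":-7,"roll":0,"grip":8.7}
    - {"tx":0,"ty":0,"tz":-11,"roll":0,"grip":8.7}

```text
time: 21.55
position: [444.2, 7.9, 154.0]
ee_rot: [0.0, 0.977, 0.214, -0.001]
wrist_force: [0.9, -0.1, 0.4]
grip_width: 87.1
finger_force: 0.0
```

Request:
send_rows:
  commands:
    - {"tx":0,"ty":0,"tz":0,"roll":0,"grip":8.7}
    - {"tx":0,"ty":0,"tz":0,"roll":0,"grip":8.7}
    - {"tx":0,"ty":0,"tz":0,"roll":0,"grip":8.7}
    - {"tx":0,"ty":0,"tz":0,"roll":0,"grip":8.7}
    - {"tx":0,"ty":0,"tz":0,"roll":0,"grip":8.7}

```text
time: 22.05
position: [444.0, 8.0, 152.0]
ee_rot: [-0.0, 0.977, 0.214, -0.001]
wrist_force: [0.1, -0.7, -0.2]
grip_width: 87.2
finger_force: 0.0
```

```bash
python3 - <<'E'
from h import *
go(442,-282,155,156-90);wrist("w9")
E
```

```text
pos [444.   8. 152.] phi -65.3 shift cm [-12.29  26.26  -0.29] roll [ 0.85  -2.292] q7 -1.2 tilt 0.14 t 22.05
```

View pics/w9b.png

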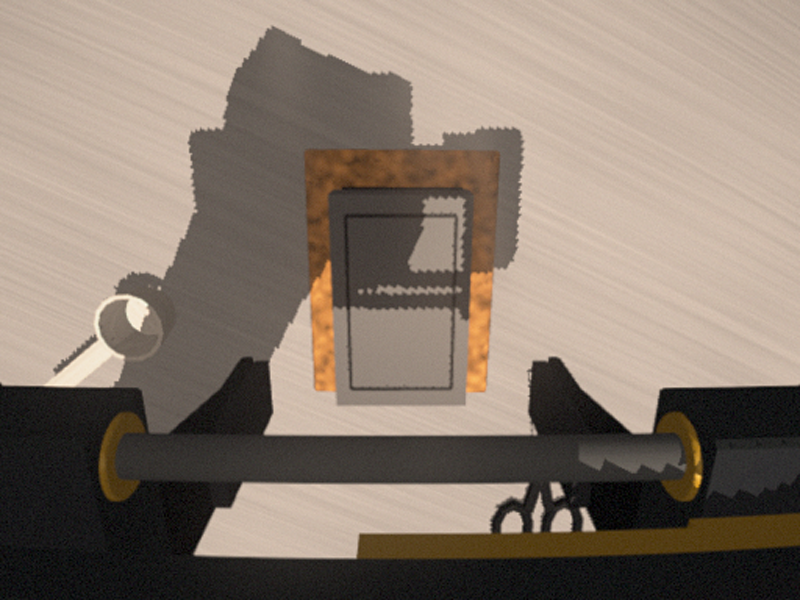

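The cover sits square over the stack: corners (330,192), (471,190), (465,405), (337,405). Next, the paver; I'll find it by colour.

Request:
send_rows:
  commands:
    - {"tx":-1.3,"ty":3,"tz":0,"roll":0,"grip":8.7}
    - {"tx":-3,"ty":6.5,"tz":0,"roll":0,"grip":8.7}
    - {"tx":-5,"ty":10.5,"tz":0,"roll":0,"grip":8.7}
    - {"tx":-7,"ty":14.5,"tz":0,"roll":0,"grip":8.7}
    - {"tx":-9,"ty":18.5,"tz":0,"roll":0,"grip":8.7}

```text
time: 22.6
position: [439.8, -199.2, 152.7]
ee_rot: [-0.0, 0.977, 0.214, -0.0]
wrist_force: [0.6, 0.3, 0.5]
grip_width: 86.6
finger_force: 0.0
```

Request:
send_rows:
  commands:
    - {"tx":-1.7,"ty":3.8,"tz":0,"roll":0.12,"grip":8.7}
    - {"tx":-2.8,"ty":6.5,"tz":0,"roll":0.26,"grip":8.7}
    - {"tx":-3.3,"ty":7.8,"tz":0,"roll":0.4,"grip":8.7}
    - {"tx":-3.3,"ty":7.8,"tz":0,"roll":0.54,"grip":8.7}
    - {"tx":-3.3,"ty":7.8,"tz":0,"roll":0.68,"grip":8.7}

```text
time: 23.1
position: [442.4, -283.0, 152.4]
ee_rot: [0.0, 0.992, -0.128, -0.001]
wrist_force: [1.0, 0.4, 0.2]
grip_width: 87.4
finger_force: 0.0
```

Request:
send_rows:
  commands:
    - {"tx":0,"ty":0,"tz":0,"roll":0.12,"grip":8.7}
    - {"tx":0,"ty":0,"tz":0,"roll":0.17,"grip":8.7}
    - {"tx":0,"ty":0,"tz":0,"roll":0.17,"grip":8.7}
    - {"tx":0,"ty":0,"tz":0,"roll":0.17,"grip":8.7}
    - {"tx":0,"ty":0,"tz":0,"roll":0.17,"grip":8.7}

```text
time: 23.6
position: [442.8, -282.2, 152.8]
ee_rot: [-0.0, 0.978, -0.208, -0.0]
wrist_force: [0.8, 0.1, -0.0]
grip_width: 86.9
finger_force: 0.0
```

```bash
python3 - <<'E'
from h import *
rect("wrist",[(330,192),(471,190),(465,405),(337,405)],62,np.load("pics/w9.npy"))
T=wrist("w10");im=cv2.imread("pics/w10.png").astype(int);b,g,rr=im[...,0],im[...,1],im[...,2]
m=((rr>1.6*g)&(rr>1.6*b)&(rr>35)&(g<1.5*b+5)).astype(np.uint8);m=cv2.morphologyEx(m,cv2.MORPH_OPEN,np.ones((3,3)))
n,l,st,ce=cv2.connectedComponentsWithStats(m);
for i in range(1,n):
    if st[i,4]>150: print(st[i],ce[i],im[l==i].mean(0).round())
i=1+np.argmax(st[1:,4]);cn=cv2.findContours((l==i).astype(np.uint8),0,2)[0][0];h=cv2.convexHull(cn);print(cv2.approxPolyDP(h,3,True)[:,0].tolist(),cv2.minAreaRect(cn))
go(442,-282,12,156-90)
E
```

```text
ctr [443.5   9. ] sides [ 65. 111.  67. 111.] long 24.8
[ 235  153   30   46 1035] [248.45024155 176.55652174] [ 63.  88. 148.]
[240 212  39  21 546] [255.70695971 222.62637363] [ 63.  87. 145.]
[[235, 155], [246, 153], [260, 163], [263, 196], [238, 196]] ((249.44061279296875, 174.9059295654297), (44.67716979980469, 27.363523483276367), 84.2894058227539)
pos [ 442.8 -282.2  152.9] phi -114.0 shift cm [-8.000e-02  1.000e-02  1.409e+01] roll [ 0.    -3.141] q7 -1.27 tilt 0.01 t 23.65
```

```bash
python3 - <<'E'
from h import *
im=cv2.imread("pics/w10.png");h=cv2.cvtColor(cv2.GaussianBlur(im,(3,3),0),cv2.COLOR_BGR2HSV)
m=(((h[...,0]<14)|(h[...,0]>172))&(h[...,1]>85)&(h[...,2]>30)).astype(np.uint8);m[275:]=0
m=cv2.morphologyEx(m,cv2.MORPH_CLOSE,np.ones((5,5)));n,l,st,ce=cv2.connectedComponentsWithStats(m)
for i in range(1,n):
    if st[i,4]>150: print(st[i],ce[i].round(1))
for y in range(120,270,8): print(y,[tuple(int(v) for v in im[y,x]) for x in range(205,310,15)])
E
```

```text
[ 233  134   64   99 5624] [264.9 182.5]
120 [(136, 149, 167), (157, 173, 190), (152, 165, 181), (152, 166, 185), (144, 161, 175), (143, 157, 175), (149, 160, 176)]
128 [(81, 89, 96), (131, 142, 159), (141, 152, 169), (114, 125, 137), (88, 96, 105), (88, 95, 104), (85, 90, 100)]
136 [(74, 79, 87), (78, 85, 92), (53, 61, 76), (45, 54, 73), (54, 61, 78), (60, 66, 86), (85, 91, 100)]
144 [(78, 86, 95), (78, 84, 96), (30, 40, 67), (37, 51, 78), (50, 60, 86), (50, 62, 85), (82, 91, 101)]
152 [(75, 80, 92), (72, 78, 89), (36, 43, 73), (37, 51, 78), (48, 59, 81), (48, 58, 86), (82, 88, 98)]
160 [(74, 83, 89), (75, 81, 88), (43, 60, 104), (68, 93, 155), (48, 70, 105), (50, 63, 87), (75, 81, 95)]
168 [(74, 80, 89), (77, 82, 92), (49, 59, 93), (63, 90, 152), (47, 61, 100), (49, 61, 86), (74, 81, 91)]
176 [(71, 81, 88), (77, 83, 89), (61, 68, 83), (65, 90, 152), (38, 50, 77), (40, 53, 80), (71, 81, 91)]
184 [(81, 88, 96), (76, 82, 91), (71, 82, 87), (59, 85, 150), (53, 69, 109), (47, 56, 83), (60, 68, 84)]
192 [(80, 83, 92), (75, 80, 91), (77, 82, 92), (67, 90, 153), (41, 52, 82), (45, 57, 83),
[... 382 characters left out ...]
181), (153, 167, 183), (63, 84, 147), (63, 88, 145), (69, 92, 149), (64, 85, 136)]
232 [(148, 163, 179), (151, 164, 185), (152, 165, 182), (63, 85, 132), (130, 142, 167), (152, 166, 184), (153, 170, 184)]
240 [(149, 163, 181), (153, 166, 182), (155, 166, 184), (154, 168, 187), (148, 166, 180), (151, 169, 183), (148, 163, 183)]
248 [(150, 163, 179), (154, 167, 185), (152, 165, 183), (152, 163, 180), (149, 163, 181), (152, 166, 185), (146, 162, 179)]
256 [(151, 166, 181), (151, 165, 184), (154, 165, 183), (158, 172, 191), (149, 160, 178), (149, 163, 178), (149, 164, 182)]
264 [(151, 164, 181), (146, 159, 178), (152, 164, 183), (155, 169, 186), (150, 164, 182), (150, 165, 183), (153, 166, 182)]
```

```bash
python3 - <<'E'
from h import *
from scipy.optimize import minimize
im=cv2.imread("pics/w10.png");T=np.load("pics/w10.npy");h=cv2.cvtColor(cv2.GaussianBlur(im,(3,3),0),cv2.COLOR_BGR2HSV)
m=(((h[...,0]<14)|(h[...,0]>172))&(h[...,1]>85)&(h[...,2]>30)).astype(np.uint8);m[275:]=0
m=cv2.morphologyEx(m,cv2.MORPH_CLOSE,np.ones((5,5)));n,l,st,_=cv2.connectedComponentsWithStats(m);m=(l==1+np.argmax(st[1:,4]))
B=np.array([[a,b,c] for a in(-42,42) for b in(-25,25) for c in(0,38)],float)
def f(p):
    a=np.radians(p[2]);W=B@R.from_euler("z",a).as_matrix().T+[p[0],p[1],0]
    k=np.zeros(m.shape,np.uint8);cv2.fillConvexPoly(k,(cv2.convexHull(w2px("wrist",W,T).astype(np.float32))*16).round().astype(int),1,shift=4)
    return 1-(m&(k>0)).sum()/(m|(k>0)).sum()
best=min((minimize(f,(442+dx,-282+dy,156+da),method="Nelder-Mead",options=dict(initial_simplex=np.array([442+dx,-282+dy,156+da])+np.array([[0,0,0],[8,0,0],[0,8,0],[0,0,6]]))) for dx in(-8,8) for dy in(-8,8) for da in(-8,0,8)),key=lambda q:q.fun)
print(best.x,best.fun);x,y,a=best.x;go(x,y,12,a-90)
E
```

```text
[ 437.02902109 -287.23207208  158.74469319] 0.09378021269738968
pos [ 442.8 -282.2  152.9] phi -114.0 shift cm [-0.32  0.69 14.09] roll [-0.048  3.094] q7 -1.27 tilt 0.01 t 23.65
```

Request:
send_rows:
  commands:
    - {"tx":-0.3,"ty":0.7,"tz":3,"roll":-0.05,"grip":8.7}
    - {"tx":-0.3,"ty":0.7,"tz":7,"roll":-0.05,"grip":8.7}
    - {"tx":-0.3,"ty":0.7,"tz":10.5,"roll":-0.05,"grip":8.7}
    - {"tx":-0.3,"ty":0.7,"tz":13,"roll":-0.05,"grip":8.7}
    - {"tx":-0.3,"ty":0.7,"tz":13.9,"roll":-0.05,"grip":8.7}

```text
time: 24.15
position: [435.7, -286.5, 11.7]
ee_rot: [-0.001, 0.983, -0.183, -0.002]
wrist_force: [-0.2, -0.5, 0.8]
grip_width: 86.8
finger_force: 0.0
```

Request:
send_rows:
  commands:
    - {"tx":0,"ty":0,"tz":0,"roll":0,"grip":8.7}
    - {"tx":0,"ty":0,"tz":0,"roll":0,"grip":8}
    - {"tx":0,"ty":0,"tz":0,"roll":0,"grip":7}
    - {"tx":0,"ty":0,"tz":0,"roll":0,"grip":6}
    - {"tx":0,"ty":0,"tz":0,"roll":0,"grip":4.3}

```text
time: 24.65
position: [437.8, -287.6, 14.9]
ee_rot: [0.0, 0.983, -0.183, 0.001]
wrist_force: [0.5, -0.7, -0.4]
grip_width: 63.9
finger_force: 0.0
```

Request:
send_rows:
  commands:
    - {"tx":0,"ty":0,"tz":0,"roll":0,"grip":4.3}
    - {"tx":0,"ty":0,"tz":0,"roll":0,"grip":4.3}
    - {"tx":0,"ty":0,"tz":0,"roll":0,"grip":4.3}
    - {"tx":0,"ty":0,"tz":0,"roll":0,"grip":4.3}
    - {"tx":0,"ty":0,"tz":0,"roll":0,"grip":4.3}

```text
time: 25.15
position: [437.3, -287.9, 14.4]
ee_rot: [0.0, 0.983, -0.184, 0.0]
wrist_force: [-2.1, -1.1, 5.2]
grip_width: 50.0
finger_force: 29.9
```

```bash
python3 - <<'E'
from h import *
go(444.5,8.5,115,24.5-90)
E
```

```text
pos [ 437.3 -287.9   14.4] phi -111.2 shift cm [-10.02 -27.9  -10.08] roll [-0.797  2.345] q7 -1.06 tilt 0.04 t 25.15
```

Request:
send_rows:
  commands:
    - {"tx":0,"ty":0,"tz":-1,"roll":0,"grip":4.3}
    - {"tx":0,"ty":0,"tz":-3,"roll":0,"grip":4.3}
    - {"tx":0,"ty":0,"tz":-6,"roll":0,"grip":4.3}
    - {"tx":0,"ty":0,"tz":-9,"roll":0,"grip":4.3}
    - {"tx":0,"ty":0,"tz":-10,"roll":0,"grip":4.3}

```text
time: 25.65
position: [438.4, -287.9, 116.4]
ee_rot: [0.0, 0.983, -0.184, 0.002]
wrist_force: [0.2, 0.1, -2.7]
grip_width: 50.0
finger_force: 29.9
```

Request:
send_rows:
  commands:
    - {"tx":-0.5,"ty":-1.5,"tz":0,"roll":0,"grip":4.3}
    - {"tx":-1.5,"ty":-4,"tz":0,"roll":0,"grip":4.3}
    - {"tx":-2.5,"ty":-7,"tz":0,"roll":0,"grip":4.3}
    - {"tx":-3.6,"ty":-10,"tz":0,"roll":0,"grip":4.3}
    - {"tx":-4.7,"ty":-13,"tz":0,"roll":0,"grip":4.3}

```text
time: 26.15
position: [439.3, -147.5, 113.1]
ee_rot: [-0.0, 0.983, -0.184, -0.001]
wrist_force: [0.4, -0.4, -3.3]
grip_width: 49.7
finger_force: 29.9
```

Request:
send_rows:
  commands:
    - {"tx":-1,"ty":-3,"tz":0,"roll":0,"grip":4.3}
    - {"tx":-2.2,"ty":-6,"tz":0,"roll":0,"grip":4.3}
    - {"tx":-3.3,"ty":-9,"tz":0,"roll":0,"grip":4.3}
    - {"tx":-4.3,"ty":-12,"tz":0,"roll":0,"grip":4.3}
    - {"tx":-5.3,"ty":-14.9,"tz":0,"roll":0,"grip":4.3}

```text
time: 26.65
position: [443.5, 10.5, 113.3]
ee_rot: [0.0, 0.983, -0.183, -0.001]
wrist_force: [0.6, 0.1, -4.1]
grip_width: 49.6
finger_force: 29.9
```

Request:
send_rows:
  commands:
    - {"tx":0,"ty":0,"tz":0,"roll":-0.1,"grip":4.3}
    - {"tx":0,"ty":0,"tz":0,"roll":-0.24,"grip":4.3}
    - {"tx":0,"ty":0,"tz":0,"roll":-0.38,"grip":4.3}
    - {"tx":0,"ty":0,"tz":0,"roll":-0.52,"grip":4.3}
    - {"tx":0,"ty":0,"tz":0,"roll":-0.66,"grip":4.3}

```text
time: 27.15
position: [443.6, 9.1, 113.2]
ee_rot: [-0.0, 0.989, 0.148, -0.001]
wrist_force: [1.1, -0.4, -3.7]
grip_width: 49.7
finger_force: 29.9
```

Request:
send_rows:
  commands:
    - {"tx":0,"ty":0,"tz":0,"roll":-0.1,"grip":4.3}
    - {"tx":0,"ty":0,"tz":0,"roll":-0.14,"grip":4.3}
    - {"tx":0,"ty":0,"tz":0,"roll":-0.14,"grip":4.3}
    - {"tx":0,"ty":0,"tz":0,"roll":-0.14,"grip":4.3}
    - {"tx":0,"ty":0,"tz":0,"roll":-0.14,"grip":4.3}

```text
time: 27.65
position: [444.3, 8.9, 113.7]
ee_rot: [-0.0, 0.977, 0.213, -0.0]
wrist_force: [-0.7, -0.0, -2.4]
grip_width: 50.0
finger_force: 29.9
```

```bash
python3 - <<'E'
from h import *
go(444.5,8.5,77,24.5-90);wrist("w11")
E
```

```text
pos [444.3   8.9 113.7] phi -65.3 shift cm [0.01 0.05 3.67] roll [ 3.000e-03 -3.139e+00] q7 -1.14 tilt 0.04 t 27.65
```

View pics/w11b.png

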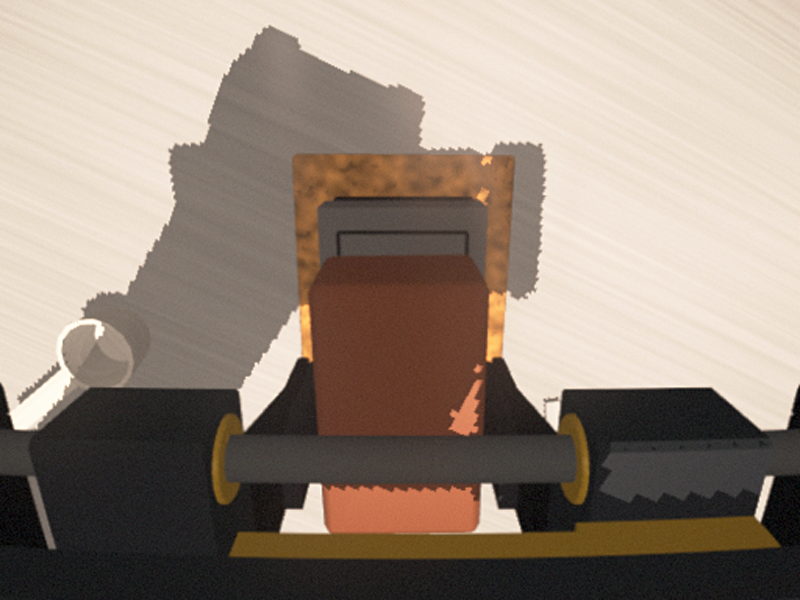

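The paver hangs level over the cover: paver far bottom edge (323,256)–(473,256), cover far top edge (318,204)–(488,203).

```bash
python3 - <<'E'
from h import *
T=np.load("pics/w11.npy");Ti=np.linalg.inv(T)
for nm,uv,z,L in [("cover",[(318,204),(488,203)],62,55),("paver bot",[(323,256),(473,256)],99.3,42),("paver top",[(312,286),(487,283)],137.3,42)]:
    w=px2w("wrist",np.array(uv)*.64,z,T);t=(np.c_[w,[1,1]]@Ti.T)[:,:2];print(nm,t.round(1).tolist(),"centre in tool", t.mean(0)-[L,0])
E
```

```text
cover [[55.7, -32.9], [56.1, 34.3]] centre in tool [0.91183724 0.67253128]
paver bot [[43.3, -26.3], [43.3, 24.0]] centre in tool [ 1.26735334 -1.1938    ]
paver top [[43.9, -24.1], [44.7, 22.7]] centre in tool [ 2.28452105 -0.6857634 ]
```

Offsets are under 2 mm. Lowering in steps, the last ones small.

Request:
send_rows:
  commands:
    - {"tx":0,"ty":0.1,"tz":0.8,"roll":0,"grip":4.3}
    - {"tx":0,"ty":0.1,"tz":1.8,"roll":0,"grip":4.3}
    - {"tx":0,"ty":0.1,"tz":2.7,"roll":0,"grip":4.3}
    - {"tx":0,"ty":0.1,"tz":3.2,"roll":0,"grip":4.3}
    - {"tx":0,"ty":0.1,"tz":3.4,"roll":0,"grip":4.3}

```text
time: 28.2
position: [444.5, 7.8, 79.1]
ee_rot: [-0.0, 0.977, 0.214, -0.001]
wrist_force: [0.8, -0.3, -2.6]
grip_width: 49.6
finger_force: 29.9
```

Request:
send_rows:
  commands:
    - {"tx":0,"ty":0,"tz":0,"roll":0,"grip":4.3}
    - {"tx":0,"ty":0,"tz":0.05,"roll":0,"grip":4.3}
    - {"tx":0,"ty":0,"tz":0.1,"roll":0,"grip":4.3}
    - {"tx":0,"ty":0,"tz":0.15,"roll":0,"grip":4.3}
    - {"tx":0,"ty":0,"tz":0.2,"roll":0,"grip":4.3}

```text
time: 28.7
position: [445.2, 8.0, 78.2]
ee_rot: [-0.0, 0.977, 0.214, 0.0]
wrist_force: [-0.4, 0.0, -3.2]
grip_width: 49.5
finger_force: 29.9
```

Request:
send_rows:
  commands:
    - {"tx":0,"ty":0,"tz":0.04,"roll":0,"grip":4.3}
    - {"tx":0,"ty":0,"tz":0.08,"roll":0,"grip":4.3}
    - {"tx":0,"ty":0,"tz":0.12,"roll":0,"grip":4.3}
    - {"tx":0,"ty":0,"tz":0.12,"roll":0,"grip":4.3}
    - {"tx":0,"ty":0,"tz":0.12,"roll":0,"grip":4.3}

```text
time: 29.2
position: [445.1, 7.9, 76.8]
ee_rot: [-0.0, 0.977, 0.214, 0.0]
wrist_force: [0.1, 1.4, -3.6]
grip_width: 50.1
finger_force: 29.9
```

Request:
send_rows:
  commands:
    - {"tx":0,"ty":0,"tz":0.04,"roll":0,"grip":4.3}
    - {"tx":0,"ty":0,"tz":0.06,"roll":0,"grip":4.3}
    - {"tx":0,"ty":0,"tz":0.06,"roll":0,"grip":4.3}
    - {"tx":0,"ty":0,"tz":0.06,"roll":0,"grip":4.3}
    - {"tx":0,"ty":0,"tz":0.06,"roll":0,"grip":4.3}

```text
time: 29.7
position: [445.1, 7.9, 76.4]
ee_rot: [-0.0, 0.977, 0.214, 0.0]
wrist_force: [-0.8, 0.4, 0.7]
grip_width: 49.6
finger_force: 29.9
```

The weight has come off the gripper, so the paver is in contact. Releasing.

Request:
send_rows:
  commands:
    - {"tx":0,"ty":0,"tz":0,"roll":0,"grip":5.3}
    - {"tx":0,"ty":0,"tz":0,"roll":0,"grip":6.5}
    - {"tx":0,"ty":0,"tz":0,"roll":0,"grip":8.7}
    - {"tx":0,"ty":0,"tz":0,"roll":0,"grip":8.7}
    - {"tx":0,"ty":0,"tz":0,"roll":0,"grip":8.7}

```text
time: 30.2
position: [445.2, 7.9, 76.3]
ee_rot: [-0.0, 0.977, 0.214, 0.0]
wrist_force: [0.7, 0.1, -0.5]
grip_width: 77.4
finger_force: 0.0
```

Request:
send_rows:
  commands:
    - {"tx":0,"ty":0,"tz":0,"roll":0,"grip":8.7}
    - {"tx":0,"ty":0,"tz":-1.5,"roll":0,"grip":8.7}
    - {"tx":0,"ty":0,"tz":-4,"roll":0,"grip":8.7}
    - {"tx":0,"ty":0,"tz":-8,"roll":0,"grip":8.7}
    - {"tx":0,"ty":0,"tz":-11,"roll":0,"grip":8.7}

```text
time: 30.7
position: [445.4, 7.8, 188.0]
ee_rot: [0.0, 0.977, 0.214, 0.001]
wrist_force: [-0.1, 0.3, -0.3]
grip_width: 86.6
finger_force: 0.0
```

Request:
send_rows:
  commands:
    - {"tx":0,"ty":0,"tz":0,"roll":0,"grip":8.7}
    - {"tx":0,"ty":0,"tz":0,"roll":0,"grip":8.7}
    - {"tx":0,"ty":0,"tz":0,"roll":0,"grip":8.7}
    - {"tx":0,"ty":0,"tz":0,"roll":0,"grip":8.7}
    - {"tx":0,"ty":0,"tz":0,"roll":0,"grip":8.7}

```text
time: 31.2
position: [444.5, 7.8, 185.3]
ee_rot: [0.0, 0.977, 0.214, -0.001]
wrist_force: [-0.2, 0.5, 0.5]
grip_width: 87.1
finger_force: 0.0
```

```bash
python3 - <<'E'
from h import *
from scipy.optimize import minimize
T=wrist("w12");im=cv2.imread("pics/w12.png");h=cv2.cvtColor(cv2.GaussianBlur(im,(3,3),0),cv2.COLOR_BGR2HSV)
# paver: lit and shaded red; print mask extent and compare with the expected silhouette on the cover
P=np.array([[a,b,c] for a in(-42,42) for b in(-25,25) for c in(62,100)],float)
W=P@R.from_euler("z",24.5,degrees=True).as_matrix().T+[444.5,8,0]
print("expected px",w2px("wrist",W,T).min(0).round(),w2px("wrist",W,T).max(0).round())
m=(((h[...,0]<9)|(h[...,0]>172))&(h[...,1]>85)&(h[...,2]>30)).astype(np.uint8);m[275:]=0
m=cv2.morphologyEx(m,cv2.MORPH_CLOSE,np.ones((5,5)));n,l,st,ce=cv2.connectedComponentsWithStats(m)
for i in range(1,n):
    if st[i,4]>300: print(st[i],ce[i].round())
go(444.5,8,200,-65.3)
E
```

```text
expected px [222. 135.] [291. 248.]
[ 222  131   68   71 2414] [246. 164.]
pos [444.6   7.9 185.5] phi -65.3 shift cm [-0.01 -0.02 -1.45] roll [-0.     3.141] q7 -1.19 tilt 0.1 t 31.25
```

The paver's red spans columns 222–290 from row 131 down; 222–291 from row 135 was expected, so it is seated and straight. Handing in.

```bash
python3 -c "
from workcell import r
print(r.finish_job())"
```

```text
the job is handed in; nothing more can be done
None
```

The stack of tray, sown punnet, grey cover and paver is built on the cork mat and handed in at about 31 s. My last measurements put each part within a few mm of centre, but the hand-in call did not return a verdict.

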